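# Isolate, line up the hasp and refit the fuse carriers

### The arm

A 6-joint arm with a two-finger parallel gripper is mounted at the origin on a cart in front of the work surface, level with it; the furniture and walls round the work are solid. World frame = base frame: x ahead of the robot, y to its left, z up, the work surface at z = 0. Lengths are in mm, angles in rad, forces in N, time in s.
With the tool pointing down it reaches from about 300 to 775 mm from the base axis. Payload 14.6 kg.
Tool frame: the origin (TCP) lies at the very end of the fingers, on their centre line; the grasp point (between the pads) lies 19 mm behind it; z points along the fingers, y is the line along which they close (so a half turn about z gives the same grasp; the last joint's range is limited). The gripper opens to 94 mm and grips with 3 to 60 N. Pads are 16 mm wide; open, the fingers measure 119 mm over their backs; the gripper's body (75 mm by 177 mm) begins 78 mm behind the grasp point.
Start: joints at [-1.22, 0.3, 1.521, -0, 1.321, -0.067], TCP at [223.155, -502.684, 178.846] pointing down, gripper open.
Joint ranges: [-3.03, 3.03], [-0.79, 2.21], [0.23, 2.52], [-1.04, 4.18], [0, 3.07], [-2.55, 2.55]. Speed limits (rad/s): [2.22, 2.22, 2.57, 3.14, 3.14, 3.14].

### API

Orientations are given as [roll, pitch, yaw] about the fixed x, y, z axes, in that order (R = Rz(yaw) Ry(pitch) Rx(roll)).
In Python, from cell import manip, optics gives the robot as it stands.
- The arm moves only by the shell command python3 -m crank 'ROWS' [FORCE]. ROWS is JSON, a list of rows, each a list of 7 numbers: the opening in per cent of the stroke, from 0 (shut) to 100 (fully open), then the shift along the tool's x, y, z in mm, then the turn, a rotation vector about the tool's x, y, z in rad. A call has 1 to 10 rows; each row is the pose to reach, as a shift and turn from the pose commanded when the call began, along the tool's axes at that moment; what a row does not reach only later rows make up. A row lasts 1/10 s, in which the tool goes at most 50 mm and 8.59 degrees, less where a joint would pass 70% of its speed; a pose out of reach is approached as far as the arm can. A call with a gripper value outside its range is refused whole. The fingers move at their own pace and stop on an object; FORCE is the grip in N (left out, the last holds). Time passes only in rows, so rows that repeat a pose let the fingers close. It gives the time, the measured TCP pose, the force, the opening and the grip force at its end, in the units of the state.
- manip.read_state(): the state, without advancing time (a new reading comes with each control period).
- optics.camera(name): name is "scene" or "side" or "wrist"; returns (picture, depth): 384x512x3 uint8, red, green, blue; 384x512 float32, mm along the optical axis (not along the pixel's ray), 0 where there is no reading.
- optics.calibration(name): a dict with "camera_matrix" (3x3 intrinsics, pixels), "R" (3x3) and "t" (3): a world point X has camera coordinates R X + t. Camera axes: x right, y down, z forward; pixel columns grow to the right and rows downward; lengths in mm; the calibration is good to about 2 mm. A picture is of the moment at which its call begins: read the wrist's pose just before it. calibration takes no time and is no camera call; for the wrist camera it gives the pose at the moment of the call.
- manip.sign_off(): hands the job in; it is judged then, once.
The state is a dict: "clock": time; "joints": joint angles; "qd": joint speeds; "effort": joint torques, N m; "eef_pos": TCP position; "eef_rot": TCP orientation; "wrist_force": force on the tool from outside, world axes, zero at the start; "moment": the same for the moment, N m; "finger_gap": finger opening in mm; "finger_force": force on a finger pad.
Only numpy, scipy, OpenCV 4.12 (cv2) and the standard library are available. Lean on these libraries where they do the work, as an engineer would, in place of code of your own. Each camera call takes 0.05 s, during which the arm holds its last target. There are 200 camera calls.

### The job

Make the bench supply safe and refit its fuses: first swing the isolator handle to off so that the padlock hole at its tip lines up with the hole of the fixed hasp eye, then swing the lock strap over so that its hole lines up too, ready for a padlock. Only then set every loose fuse carrier standing in front of you upright into a free gap in the row of the fuse base (any gap), and press each one down fully home, level with its neighbours. Leave the fitted carriers and the other things on the bench where they are.

Things in the scene. Friction and masses are not known exactly. Their poses are not given: they have to be found in the camera images.
- isolator: isolator switch, fixed: grey box 110 (x) x 190 (y) x 41 mm, lying on the worktop. Origin: centre of its underside. Handle pivot, fixed eye and strap pivot lie in one line along its y axis.
- handle_pivot (a point): vertical pivot axis of the isolator handle (a flat dark bar) at y = +73 mm of the box, at the top of the bar, 56 mm above the worktop. On: the bar points to the box's -x; from there it swings anticlockwise seen from above, a quarter turn to off, where it points to the box's -y and its hole is over the fixed hasp eye. No stop there: overswings by 0.33 rad. Stays where left (0.25 N m).
- handle_knob (a point): centre of the top of the handle's round upright knob: 20 mm diameter, 32 mm tall, standing on the bar (bar top 56 mm, knob top 88 mm above the worktop), 60 mm from the pivot
- handle_hole (a point): centre of the 8 mm hole in the eye (20 mm across) at the tip of the handle, 84 mm from the pivot
- ear_hole (a point): centre of the 8 mm hole of the fixed hasp eye on the box, 84 mm from the handle pivot and 62 mm from the strap pivot, top 49 mm above the worktop
- strap_pivot (a point): vertical pivot axis of the lock strap (a thin steel bar) at y = -73 mm of the box, at the top of the strap, 62 mm above the worktop. Open: it points to the box's -x; it swings clockwise seen from above, a quarter turn until it points to the box's +y and its hole is over the fixed eye, above the handle's eye. No stop there: overswings by 0.33 rad. Stays where left (0.12 N m).
- strap_lug (a point): centre of the top of the strap's round upright steel lug: 14 mm diameter, 28 mm tall, standing on the strap (strap top 62 mm, lug top 90 mm above the worktop), 30 mm from the pivot
- strap_hole (a point): centre of the 8 mm hole in the eye at the tip of the strap, 62 mm from the pivot
- fuse_base: fuse base, fixed: low black tray 58 (x) x 229 (y) x 20 mm; a row along its y of seven bays at 30 mm pitch, each 27 (y) x 42 (x) mm, between ribs 3 mm thick, 20 mm high like the walls. Bays at y = -90, -30, 30, 90 mm hold fitted carriers; those at -60, 0, 60 mm are gaps. Origin: centre of the underside.
- gap_0 (a point): centre of the gap at y = -60 mm of the fuse base, at the height of a foot's underside when fully home, 8 mm above the worktop; axes as the base. A foot set in here first rests on a stiff copper contact 7 mm above home; about 10 N straight down on the carrier drives it home and it stays down.
- gap_1 (a point): centre of the gap at y = 0 mm of the fuse base, at the height of a foot's underside when fully home, 8 mm above the worktop; axes as the base. A foot set in here first rests on a stiff copper contact 7 mm above home; about 10 N straight down on the carrier drives it home and it stays down.
- gap_2 (a point): centre of the gap at y = 60 mm of the fuse base, at the height of a foot's underside when fully home, 8 mm above the worktop; axes as the base. A foot set in here first rests on a stiff copper contact 7 mm above home; about 10 N straight down on the carrier drives it home and it stays down.
- carrier_1: loose identical fuse carrier: white ceramic block 44 (x) x 28 (y) mm, 18 mm tall, over a copper foot 40 x 25 mm, 12 mm tall, with a square upright pull 16 x 16 mm, 24 mm tall, centred on top; 54 mm tall in all, about 120 g, most of it in the foot. Origin: centre of the foot's underside; z up; x is the long side. A half turn makes no difference. Stands on the worktop; may be absent.
- carrier_2: loose identical fuse carrier: white ceramic block 44 (x) x 28 (y) mm, 18 mm tall, over a copper foot 40 x 25 mm, 12 mm tall, with a square upright pull 16 x 16 mm, 24 mm tall, centred on top; 54 mm tall in all, about 120 g, most of it in the foot. Origin: centre of the foot's underside; z up; x is the long side. A half turn makes no difference. Stands on the worktop; may be absent.
- carrier_3: loose identical fuse carrier: white ceramic block 44 (x) x 28 (y) mm, 18 mm tall, over a copper foot 40 x 25 mm, 12 mm tall, with a square upright pull 16 x 16 mm, 24 mm tall, centred on top; 54 mm tall in all, about 120 g, most of it in the foot. Origin: centre of the foot's underside; z up; x is the long side. A half turn makes no difference. Stands on the worktop; may be absent.
- fitted_1: fitted (loose in its bay, fully home) identical fuse carrier: white ceramic block 44 (x) x 28 (y) mm, 18 mm tall, over a copper foot 40 x 25 mm, 12 mm tall, with a square upright pull 16 x 16 mm, 24 mm tall, centred on top; 54 mm tall in all, about 120 g, most of it in the foot. Origin: centre of the foot's underside; z up; x is the long side. A half turn makes no difference. Leave alone.
- fitted_2: fitted (loose in its bay, fully home) identical fuse carrier: white ceramic block 44 (x) x 28 (y) mm, 18 mm tall, over a copper foot 40 x 25 mm, 12 mm tall, with a square upright pull 16 x 16 mm, 24 mm tall, centred on top; 54 mm tall in all, about 120 g, most of it in the foot. Origin: centre of the foot's underside; z up; x is the long side. A half turn makes no difference. Leave alone.
- fitted_3: fitted (loose in its bay, fully home) identical fuse carrier: white ceramic block 44 (x) x 28 (y) mm, 18 mm tall, over a copper foot 40 x 25 mm, 12 mm tall, with a square upright pull 16 x 16 mm, 24 mm tall, centred on top; 54 mm tall in all, about 120 g, most of it in the foot. Origin: centre of the foot's underside; z up; x is the long side. A half turn makes no difference. Leave alone.
- fitted_4: fitted (loose in its bay, fully home) identical fuse carrier: white ceramic block 44 (x) x 28 (y) mm, 18 mm tall, over a copper foot 40 x 25 mm, 12 mm tall, with a square upright pull 16 x 16 mm, 24 mm tall, centred on top; 54 mm tall in all, about 120 g, most of it in the foot. Origin: centre of the foot's underside; z up; x is the long side. A half turn makes no difference. Leave alone.
- specimen_0: bystander: round moulded sample 30 mm diameter, 16 mm tall; origin at the centre of its underside
- specimen_3: bystander: round moulded sample 30 mm diameter, 19 mm tall; origin at the centre of its underside
- putty_tin: bystander: round tin 66 mm diameter, 34 mm tall; origin at the centre of its underside
- tape_1: bystander: roll of tape 62 mm diameter, 19 mm tall; origin at the centre of its underside
- loupe: bystander: stand loupe 33 mm diameter, 35 mm tall; origin at the centre of its underside
There are look-alikes about, which are no part of the job. What is shaped like the carrier_2 but purple is not meant.

How it is judged (in metres and radians):
On the way, in this order (a step that is already met when the one before it is completed fails the run):
1. the isolator handle is off, its hole lined up with the hasp eye (within 3 mm) (horizontal distance between handle_hole and ear_hole below 0.003 m), for 0.2 s.
2. the lock strap's hole is lined up as well (within 3 mm), the handle still lined up (horizontal distance between each of handle_hole, strap_hole and ear_hole below 0.003 m), for 0.2 s.
3. every loose carrier present is fully home in a gap (((horizontal distance between carrier_1 and gap_0 below 0.004 m and z of carrier_1 in the frame of gap_0 below 0.002 m) or (horizontal distance between carrier_1 and gap_1 below 0.004 m and z of carrier_1 in the frame of gap_1 below 0.002 m) or (horizontal distance between carrier_1 and gap_2 below 0.004 m and z of carrier_1 in the frame of gap_2 below 0.002 m)) and angle between each of carrier_1, carrier_2, carrier_3's own z axis and vertical below 0.06 rad and ((horizontal distance between carrier_2 and gap_0 below 0.004 m and z of carrier_2 in the frame of gap_0 below 0.002 m) or (horizontal distance between carrier_2 and gap_1 below 0.004 m and z of carrier_2 in the frame of gap_1 below 0.002 m) or (horizontal distance between carrier_2 and gap_2 below 0.004 m and z of carrier_2 in the frame of gap_2 below 0.002 m)) and ((horizontal distance between carrier_3 and gap_0 below 0.004 m and z of carrier_3 in the frame of gap_0 below 0.002 m) or (horizontal distance between carrier_3 and gap_1 below 0.004 m and z of carrier_3 in the frame of gap_1 below 0.002 m) or (horizontal distance between carrier_3 and gap_2 below 0.004 m and z of carrier_3 in the frame of gap_2 below 0.002 m))), for 0.2 s.
At the end, for the whole second after the job is handed in: Handle and strap holes each within 3 mm (from above) of the hasp eye's hole; every loose carrier present within 4 mm of a gap's centre, 2 mm of fully home, upright within 0.06 rad, at rest; fitted carriers within 6 mm of their start and upright within 0.1 rad (all of step 2 and all of step 3 and linear speed of each of carrier_1, carrier_2, carrier_3 below 0.02 m/s and distance of each of fitted_1, fitted_2, fitted_3, fitted_4 from where it was at the start of the episode below 0.006 m and angle between each of fitted_1, fitted_2, fitted_3, fitted_4's own z axis and vertical below 0.1 rad); the robot touches nothing.
It fails at once if a carrier is put into a gap before handle and strap are lined up (either more than 6 mm out) ((((horizontal distance between carrier_1 and gap_0 below 0.01 m and z of carrier_1 in the frame of gap_0 below 0.01 m) or (horizontal distance between carrier_1 and gap_1 below 0.01 m and z of carrier_1 in the frame of gap_1 below 0.01 m) or (horizontal distance between carrier_1 and gap_2 below 0.01 m and z of carrier_1 in the frame of gap_2 below 0.01 m)) or ((horizontal distance between carrier_2 and gap_0 below 0.01 m and z of carrier_2 in the frame of gap_0 below 0.01 m) or (horizontal distance between carrier_2 and gap_1 below 0.01 m and z of carrier_2 in the frame of gap_1 below 0.01 m) or (horizontal distance between carrier_2 and gap_2 below 0.01 m and z of carrier_2 in the frame of gap_2 below 0.01 m)) or ((horizontal distance between carrier_3 and gap_0 below 0.01 m and z of carrier_3 in the frame of gap_0 below 0.01 m) or (horizontal distance between carrier_3 and gap_1 below 0.01 m and z of carrier_3 in the frame of gap_1 below 0.01 m) or (horizontal distance between carrier_3 and gap_2 below 0.01 m and z of carrier_3 in the frame of gap_2 below 0.01 m))) and horizontal distance between any of handle_hole, strap_hole and ear_hole above 0.006 m).
It fails at once if a fitted carrier is pulled up, pushed over or shifted (moved over 12 mm or tilted over 0.25 rad) (distance of any of fitted_1, fitted_2, fitted_3, fitted_4 from where it was at the start of the episode above 0.012 m or angle between any of fitted_1, fitted_2, fitted_3, fitted_4's own z axis and vertical above 0.25 rad).
It fails at once if a bystander is shoved more than 40 mm or tipped over (distance of any of specimen_0, specimen_3, putty_tin, tape_1, loupe from where it was at the start of the episode above 0.04 m or angle between any of specimen_0, specimen_3, putty_tin, tape_1, loupe's own z axis and vertical above 0.6 rad).
Of carrier_1, carrier_2, carrier_3 only 2 to 3 are there at a start; the rules pass over those that are not, and their reading is None.
At some moment in a run one of carrier_1, carrier_2, carrier_3 may be knocked a few centimetres aside while the robot is not near it.
Once in a run the grip may slacken for a moment while it holds something.
It also fails if it takes over 210 s, if anything falls off the work surface, if the arm or the gripper's body presses on something with over 40 N, if the wrist force passes 120 N, or if a joint passes its speed limit or range.

## Working session

There is one attempt and no reset: what is moved stays moved. The work goes in short steps, Python scripts to look and compute and a shell command to move; the robot and the scene stay as the last step left them, time stands still between calls to the robot, and variables do not carry over. Pictures are saved under pics/ and viewed, at most 14 in all, crops included, and the job is handed in when it is done.

```bash
ls; mkdir -p pics
cat > h.py <<'E'
import numpy as np, cv2
from cell import manip, optics
def snap(n, name):
    p,d=optics.camera(n); cv2.imwrite(f'pics/{name}.png',p[:,:,::-1]); np.save(f'pics/{name}.npy',d); return p,d
def ray(n,u,v,z,c=None):
    c=c or optics.calibration(n); K,R,t=map(np.array,(c['camera_matrix'],c['R'],c['t'])); t=t.ravel()
    o=-R.T@t; d=R.T@np.linalg.solve(K,[u,v,1.]); return o+d*(z-o[2])/d[2]
def proj(n,X,c=None):
    c=c or optics.calibration(n); K,R,t=map(np.array,(c['camera_matrix'],c['R'],c['t']))
    q=K@(R@np.array(X,float)+t.ravel()); return q[:2]/q[2]
def cloud(n,d,c=None):
    c=c or optics.calibration(n); K,R,t=map(np.array,(c['camera_matrix'],c['R'],c['t']))
    v,u=np.mgrid[:384,:512]; P=np.stack([u,v,np.ones_like(u)],-1)@np.linalg.inv(K).T*d[...,None]
    return (P-t.ravel())@R
E
python3 - <<'E'
from h import *
print(manip.read_state())
for n in('scene','side','wrist'):
    c=optics.calibration(n);print(n,(-np.array(c['R']).T@np.array(c['t']).ravel()).round(),c['camera_matrix'][0][0])
    snap(n,n+'0')
a=cv2.imread('pics/scene0.png');cv2.imwrite('pics/s0b.png',cv2.resize(a,(800,600),interpolation=cv2.INTER_CUBIC))
E
```

```text
pics
{'clock': 0.0, 'joints': array([-1.21960622e+00,  3.00447786e-01,  1.52154612e+00, -6.38192375e-06,
        1.32067071e+00, -6.65996578e-02]), 'qd': array([ 0.00192514, -0.00020225, -0.00027077, -0.00029132,  0.00173646,
       -0.00038818]), 'effort': array([-5.08915873e-04, -5.31813526e+01, -3.52738559e+01,  7.08053727e-02,
        2.44317355e-02, -1.04346250e-04]), 'eef_pos': array([ 223.06086863, -502.442327  ,  178.31391396]), 'eef_rot': array([-3.14052266e+00, -6.51715107e-05,  4.17791308e-01]), 'wrist_force': array([-0.41594701,  0.81525658, -1.10624281]), 'moment': array([ 0.00426518, -0.03848086,  0.02972057]), 'finger_force': 0.0, 'finger_gap': 93.8552088901427}
scene [ 81. 703. 744.] 419.6431184914466
side [ 313. -929. 1217.] 435.9406220039092
wrist [ 284. -476.  384.] 292.9960522776174
```

View pics/s0b.png

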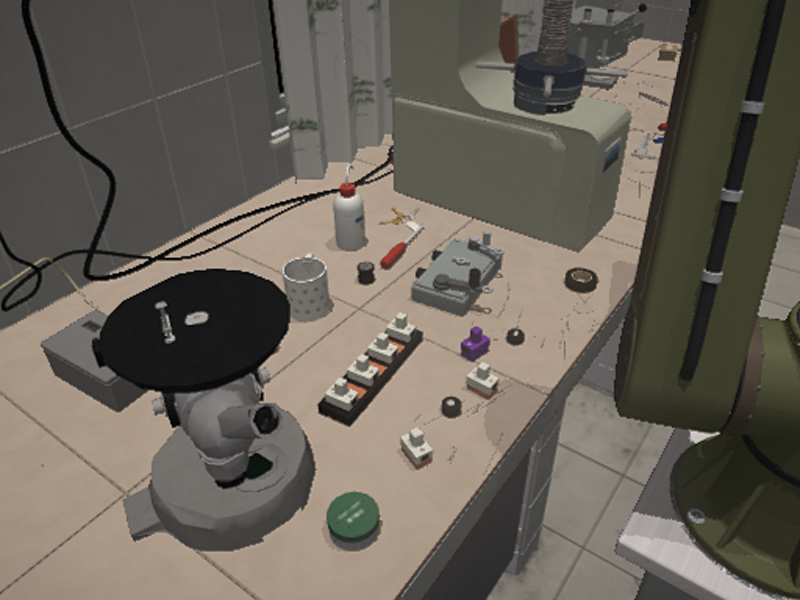

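View pics/side0.png

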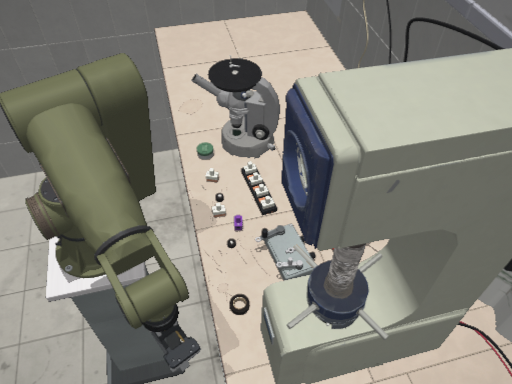

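The scene view (800x600) shows two white loose carriers at (482,378) and (417,447). Of the three carrier-shaped loose objects, the one at (475,344) is purple, so it is the look-alike. The fuse base runs from (325,405) to (415,335), the isolator is at (458,275), and the tape is at (580,278). Next I'll measure these and crop.

Run:
```python
from h import *
for n in('scene','side'):
    d=np.load(f'pics/{n}0.npy');a=cv2.imread(f'pics/{n}0.png');C=cloud(n,d).astype(float)
    hsv=cv2.cvtColor(a,cv2.COLOR_BGR2HSV)
    ok=(d>0)&(C[...,0]>200)&(C[...,0]<800)&(abs(C[...,1])<450)
    m=(ok&(hsv[...,1]<40)&(hsv[...,2]>150)&(C[...,2]>12)&(C[...,2]<75)).astype(np.uint8)
    k,l,s,c=cv2.connectedComponentsWithStats(m)
    print(n)
    for i in range(1,k):
        if s[i,4]>25:
            P=C[l==i]; r=cv2.minAreaRect(P[:,:2].astype(np.float32)); print(c[i].round(),s[i,4],'mean',P.mean(0).round(),'z',P[:,2].max().round(),'rect',np.round(r[0]),np.round(r[1]),round(r[2]))
    # height slices of everything standing in region
    m=(ok&(C[...,2]>6)&(C[...,2]<130)&(C[...,0]<700)).astype(np.uint8)
    k,l,s,c=cv2.connectedComponentsWithStats(m)
    for i in range(1,k):
        if s[i,4]>40:
            P=C[l==i]; r=cv2.minAreaRect(P[:,:2].astype(np.float32)); print('  blob',c[i].round(),s[i,4],'zmax',P[:,2].max().round(),'rect',np.round(r[0]),np.round(r[1]),round(r[2]))
a=cv2.imread('pics/scene0.png')[140:310,200:390];cv2.imwrite('pics/s0c.png',cv2.resize(a,(671,600),interpolation=cv2.INTER_CUBIC))
```

```text
scene
[257. 209.] 73 mean [594.  14.  38.] z 41.0 rect [596.  11.] [42. 30.] 9
[245. 223.] 77 mean [586.  74.  38.] z 41.0 rect [589.  72.] [43. 26.] 7
[232. 237.] 85 mean [580. 134.  38.] z 40.0 rect [582. 130.] [43. 28.] 7
[309. 240.] 114 mean [423.  32.  35.] z 56.0 rect [424.  30.] [42. 27.] 0
[218. 250.] 122 mean [574. 193.  43.] z 64.0 rect [578. 190.] [45. 28.] 11
[266. 276.] 35 mean [432. 199.  54.] z 57.0 rect [431. 199.] [14. 15.] 61
[266. 286.] 114 mean [428. 204.  30.] z 34.0 rect [432. 199.] [27. 46.] 65
  blob [342. 135.] 2394 zmax 130.0 rect [ 576. -421.] [247.  30.] 7
  blob [293. 175.] 1910 zmax 93.0 rect [ 624. -233.] [156. 283.] 19
  blob [372. 178.] 226 zmax 22.0 rect [ 415. -331.] [60. 62.] 2
  blob [237. 237.] 1836 zmax 64.0 rect [586. 102.] [ 61. 230.] 6
  blob [304. 220.] 254 zmax 55.0 rect [478. -38.] [46. 29.] 73
  blob [330. 215.] 88 zmax 18.0 rect [ 438. -108.] [29. 28.] 6
  blob [309. 243.] 296 zmax 56.0 rect [423.  31.] [44. 30.] 0
  blob [168. 241.] 75 zmax 130.0 rect [626. 288.] [15. 39.] 44
  blob [109. 265.] 126 zmax 130.0 rect [684. 403.] [13. 33.] 
[... 883 characters left out ...]
. -204.   45.] z 71.0 rect [ 607. -197.] [127. 187.] 8
  blob [246. 138.] 1669 zmax 130.0 rect [599. 353.] [191. 203.] 6
  blob [205. 150.] 262 zmax 43.0 rect [439. 356.] [ 89. 102.] 9
  blob [258. 189.] 896 zmax 71.0 rect [589. 116.] [ 81. 271.] 4
  blob [212. 175.] 148 zmax 62.0 rect [440. 215.] [78. 56.] 71
  blob [218. 205.] 222 zmax 60.0 rect [431.  76.] [133.  50.] 79
  blob [238. 222.] 125 zmax 57.0 rect [479. -29.] [69. 37.] 88
  blob [286. 251.] 1827 zmax 97.0 rect [ 599. -184.] [164. 226.] 8
  blob [231. 242.] 73 zmax 24.0 rect [ 443. -107.] [40. 30.] 14
  blob [239. 303.] 286 zmax 27.0 rect [ 420. -329.] [68. 66.] 78
  blob [261. 325.] 53 zmax 128.0 rect [ 456. -428.] [43.  2.] 88
```

View pics/s0c.png

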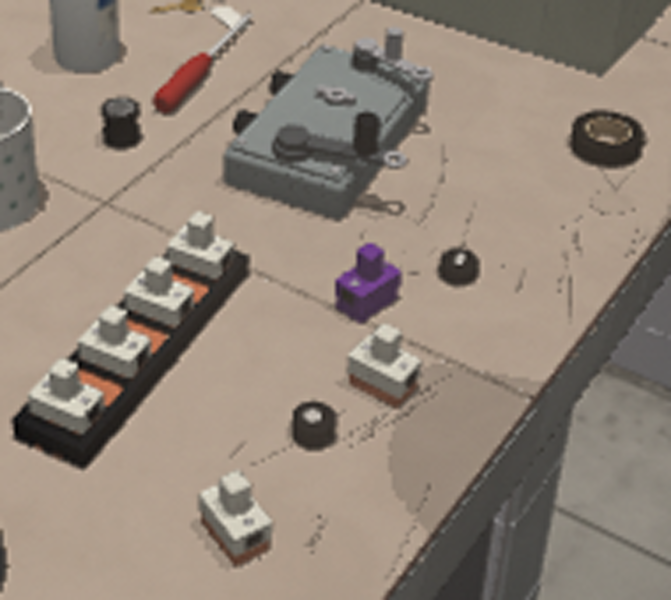

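Crop: the handle pivot is at (290,142), the dark knob at (367,130), the handle hole at (395,158), the ear at (337,97) and the strap lug at (395,42). The carriers to fit are the white ones at (384,365) and (236,517). The one at (368,280) is purple and excluded. Next I'll check for overhead obstacles and plan a look with the wrist camera.

```bash
cat >> h.py <<'E'
from scipy.spatial.transform import Rotation as Ro
def delta(x,y,z,yaw,base=None):
    """tool-frame shift and turn from current pose to tool-down pose at world x,y,z with tool yaw"""
    s=manip.read_state(); p=np.array(s['eef_pos']);R=Ro.from_euler('xyz',s['eef_rot'])
    T=Ro.from_euler('xyz',[np.pi,0,yaw])
    print('t',round(s['clock'],2),'shift',R.inv().apply(np.array([x,y,z])-p).round(1),'turn',(R.inv()*T).as_rotvec().round(3),'f',np.round(s['wrist_force'],1),'gap',round(s['finger_gap'],1))
E
python3 - <<'E'
from h import *
for n in('scene','side'):
    d=np.load(f'pics/{n}0.npy');C=cloud(n,d)
    ok=(d>0)&(C[...,2]>100)&(C[...,0]>300)&(C[...,0]<1100)&(abs(C[...,1])<460)
    P=C[ok]
    H,xe,ye=np.histogram2d(P[:,0],P[:,1],bins=[np.arange(300,1101,100),np.arange(-460,461,92)])
    print(n);print(H.astype(int).T[::-1])
    mm=[[ (int(P[(P[:,0]//100==i)&((P[:,1]+460)//92==j)][:,2].min()) if ((P[:,0]//100==i)&((P[:,1]+460)//92==j)).any() else 0) for i in range(3,11)] for j in range(9,-1,-1)]
    print(np.array(mm))
delta(540,-195,270,0.1)
c=optics.calibration('wrist');print(np.array(c['R']).round(3))
E
```

```text
scene
[[   0 1414 4438 1352   58   45    0    0]
 [   0   98 1263  569    0    0    0    0]
 [   0    0    0    3    0    0    0   14]
 [   0    0    0    0    0    0    0    0]
 [   0    0    0    0    0    0    0    0]
 [   0    0    0    0    0    0    0    0]
 [   0    0    0    0    0  170    0    0]
 [   0    0    0    0    0   84    2    0]
 [   0    0    0    0    0    0    0    0]
 [   0  918 2058 1914 2324 2678  900    0]]
[[  0 219 100 100 102 100   0   0]
 [  0 294 177 101   0   0   0   0]
 [  0   0   0 117   0   0   0 508]
 [  0   0   0   0   0   0   0   0]
 [  0   0   0   0   0   0   0   0]
 [  0   0   0   0   0   0   0   0]
 [  0   0   0   0   0 100   0   0]
 [  0   0   0   0   0 100 143   0]
 [  0   0   0   0   0   0   0   0]
 [  0 100 100 100 100 100 100   0]]
side
[[   0  309  826  282    0    0    0    0]
 [   0   28  686 1500  166    0    0    0]
 [   0    0    0   31    0    0    0   24]
 [   0    0    0    0    0    0    0   69]
 [   0    0    0    0    0    0    0   91]
 [   0    0    0    0    0    0    0  104]
 [   0    0    0    0    0    0    0  121]
 [   0    0    0    0    0    0    0   11]
 [   0    0    0    0    0    0    0    0]
 [   0  720 1480  916 1321  360    0    0]]
[[  0 216 100 130   0   0   0   0]
 [  0 297 112 100 101   0   0   0]
 [  0   0   0 102   0   0   0 517]
 [  0   0   0   0   0   0   0 561]
 [  0   0   0   0   0   0   0 601]
 [  0   0   0   0   0   0   0 630]
 [  0   0   0   0   0   0   0 652]
 [  0   0   0   0   0   0   0 676]
 [  0   0   0   0   0   0   0   0]
 [  0 100 261 347 265 849   0   0]]
t 0.15 shift [ 414.4 -152.5  -91.4] turn [-0.001  0.     0.318] f [-0.5  0.7  0.1] gap 93.8
[[ 0.406 -0.914 -0.   ]
 [-0.889 -0.396  0.23 ]
 [-0.21  -0.093 -0.973]]
```

```bash
python3 -m crank '[[100,200,-75,-60,0,0,0.15],[100,200,-75,-60,0,0,0.15],[100,200,-75,-60,0,0,0.15],[100,200,-75,-60,0,0,0.15],[100,414,-152,-50,0,0,0.318],[100,414,-152,-50,0,0,0.318],[100,414,-152,-50,0,0,0.318],[100,414,-152,-50,0,0,0.318],[100,414,-152,-50,0,0,0.318],[100,414,-152,-50,0,0,0.318]]'
python3 - <<'E'
from h import *
s=manip.read_state();print(s['eef_pos'],s['eef_rot'],np.abs(s['qd']).max())
snap('wrist','w1'); import pickle; pickle.dump(optics.calibration('wrist'),open('pics/w1.pkl','wb'))
a=cv2.imread('pics/w1.png');cv2.imwrite('pics/w1b.png',cv2.resize(a,(800,600),interpolation=cv2.INTER_CUBIC))
E
```

```text
clock: 1.15
eef_pos: [542.3, -192.0, 228.0]
eef_rot: [-3.141, 0.001, 0.104]
wrist_force: [-0.5, -0.2, -0.9]
finger_gap: 94.0
finger_force: 0.0
[ 542.28369416 -192.03980691  228.0191764 ] [-3.14055288e+00  5.54327286e-04  1.04050304e-01] 0.04283507992711021
```

View pics/w1b.png

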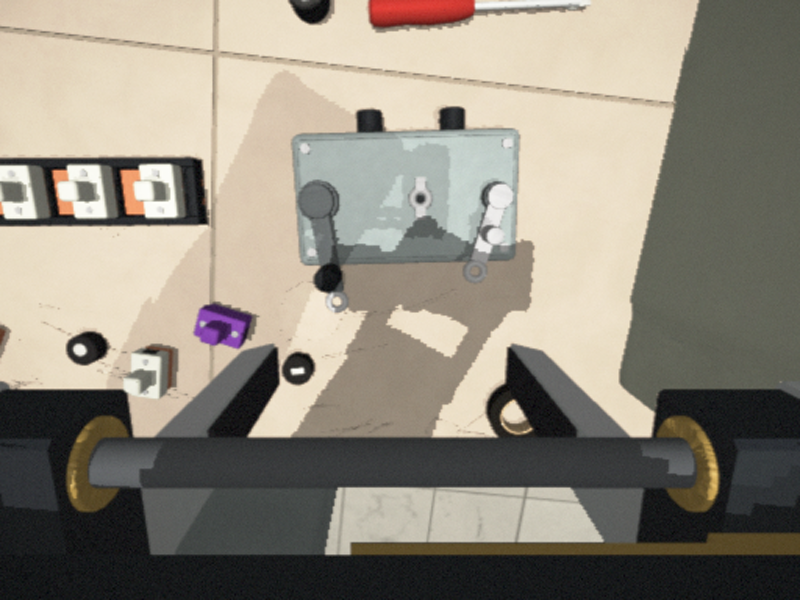

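Wrist view (800x600): handle pivot (318,200), dark knob (327,275), handle hole (337,300), ear hole (420,199), strap pivot (499,195), lug (491,236) and strap hole (475,271). I'll refine these on a 4x crop.

Run:
```python
from h import *; import pickle
a=cv2.imread('pics/w1.png');c=pickle.load(open('pics/w1.pkl','rb'))
cv2.imwrite('pics/w1c.png',cv2.resize(a[75:205,180:340],(800,650),interpolation=cv2.INTER_CUBIC)[:600])
k=.64
for n,u,v,z in[('hp',318,200,56),('knob',326,272,88),('hhole',337,300,56),('ear',420,199,49),('sp',499,195,62),('lug',491,233,90),('shole',475,271,62),('c1',296,136,41),('c2',519,131,41),('c3',302,262,41),('c4',517,259,41)]:
    print(n,ray('wrist',u*k,v*k,z,c).round(1))
delta(500,-130,200,.1)
```

```text
hp [ 601.7 -127.7   56. ]
knob [ 549.7 -142.3   88. ]
hhole [ 521.5 -149.1   56. ]
ear [ 611.1 -209.3   49. ]
sp [ 620.5 -270.    62. ]
lug [ 591.8 -262.2   90. ]
shole [ 558.8 -260.    62. ]
c1 [ 649.9 -104.3   41. ]
c2 [ 672.4 -282.9   41. ]
c3 [ 548.3 -115.1   41. ]
c4 [ 570.1 -298.5   41. ]
t 1.2 shift [-34.7 -67.1  28.1] turn [-0.001  0.001  0.004] f [0.3 0.6 0.2] gap 94.0
```

View pics/w1c.png

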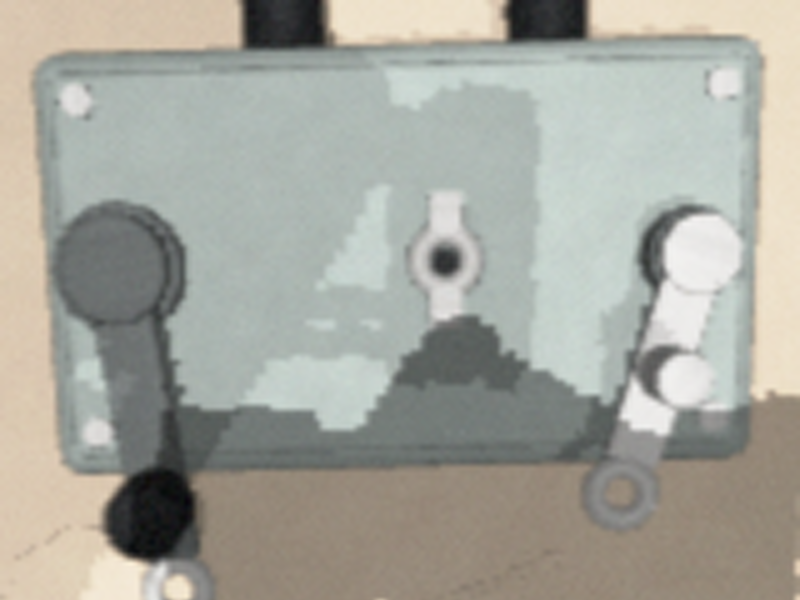

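Run:
```python
from h import *; import pickle
c=pickle.load(open('pics/w1.pkl','rb'))
print(manip.read_state()['eef_pos'])
for n,u,v,z in[('knob',134,520,88),('hp',113,262,60),('hhole',180,587,54),('ear',445,260,49),('sp',703,252,66),('lug',684,378,90),('shole',620,493,62)]: print(n,ray('wrist',180+u/5,75+v/5,z,c).round(1))
delta(543.5,-143,62,.12)
```

```text
[ 541.4586971  -193.19924112  228.04941444]
knob [ 543.5 -140.5   88. ]
hp [ 602.4 -127.1   60. ]
hhole [ 520.5 -149.4   54. ]
ear [ 611.5 -209.5   49. ]
sp [ 619.8 -270.8   66. ]
lug [ 590.5 -265.4   90. ]
shole [ 558.6 -260.1   62. ]
t 1.2 shift [  7.4 -49.6 166.1] turn [-0.001  0.001 -0.016] f [0.3 0.6 0.2] gap 94.0
```

```bash
python3 -m crank '[[60,8,-50,60,0,0,-0.016],[60,8,-50,108,0,0,-0.016],[60,8,-50,108,0,0,-0.016],[60,8,-50,108,0,0,-0.016],[60,8,-50,108,0,0,-0.016],[60,8,-50,108,0,0,-0.016]]' 30
python3 - <<'E'
from h import *
print(manip.read_state()['eef_pos'],manip.read_state()['eef_rot'])
delta(543.5,-141.5,62,.12)
E
```

```text
clock: 1.8
eef_pos: [543.5, -146.4, 122.8]
eef_rot: [3.14, -0.003, 0.115]
wrist_force: [0.7, -0.2, 0.2]
finger_gap: 56.7
finger_force: 0.0
[ 543.45748474 -146.37638458  122.77570253] [ 3.14029472e+00 -2.53824060e-03  1.14810666e-01]
t 1.8 shift [ 0.4 -4.9 60.8] turn [ 0.001 -0.003 -0.005] f [ 0.7 -0.2  0.2] gap 56.7
```

```bash
python3 -m crank '[[60,0,-4,40,0,0,0],[60,0,-4,58,0,0,0],[60,0,-4,58,0,0,0],[0,0,-4,58,0,0,0],[0,0,-4,58,0,0,0],[0,0,-4,58,0,0,0],[0,0,-4,58,0,0,0],[0,0,-4,58,0,0,0]]' 25
python3 - <<'E'
from h import *
s=manip.read_state();p=s['eef_pos'];print(p,s['finger_force'])
R=Ro.from_euler('xyz',s['eef_rot'])
hp=np.array([601.6,-126.9]); a0=np.arctan2(p[1]-hp[1],p[0]-hp[0]);r=np.hypot(*(p[:2]-hp));print('r',r,a0)
a1=-np.pi/2+.122
for i in range(1,15):
    a=a0+(a1-a0)*i/14; q=hp+60*np.array([np.cos(a),np.sin(a)]); print(i,R.inv().apply(np.r_[q-p[:2],0]).round(1))
delta(*q,p[2],.12)
E
```

```text
clock: 2.6
eef_pos: [542.5, -141.3, 63.3]
eef_rot: [3.141, -0.001, 0.116]
wrist_force: [-0.2, 0.9, -0.2]
finger_gap: 19.8
finger_force: 0.0
[ 542.54808302 -141.34413523   63.28086516] 0.0
r 60.79277869156225 -2.9017021847407474
1 [1.9 6.  0. ]
2 [ 3.6 12.   0. ]
3 [ 5.9 17.8  0. ]
4 [ 8.8 23.3  0. ]
5 [12.3 28.5  0. ]
6 [16.3 33.2  0. ]
7 [20.8 37.6  0. ]
8 [25.6 41.4  0. ]
9 [30.9 44.8  0. ]
10 [36.5 47.5  0. ]
11 [42.3 49.7  0. ]
12 [48.3 51.3  0. ]
13 [54.5 52.2  0. ]
14 [60.7 52.5  0. ]
t 2.6 shift [60.7 52.5  0. ] turn [ 0.    -0.001 -0.004] f [-0.2  0.9 -0.2] gap 19.8
```

```bash
python3 -m crank '[[0,0,0,0,0,0,0],[0,1.5,3,0,0,0,0],[0,3,9,0,0,0,0],[0,5,15,0,0,0,0],[0,7,20,0,0,0,0],[0,9,23.3,0,0,0,0],[0,12.3,28.5,0,0,0,0],[0,16.3,33.2,0,0,0,0],[0,20.8,37.6,0,0,0,0],[0,20.8,37.6,0,0,0,0]]' 25
python3 - <<'E'
from h import *
s=manip.read_state();p=s['eef_pos'];print(p,s['finger_force'])
R=Ro.from_euler('xyz',s['eef_rot'])
hp=np.array([601.6,-126.9]); a0=np.arctan2(p[1]-hp[1],p[0]-hp[0]);r=np.hypot(*(p[:2]-hp));print('r',r,a0)
a1=-np.pi/2+.122
for i in range(1,9):
    a=a0+(a1-a0)*i/8; q=hp+60*np.array([np.cos(a),np.sin(a)]); print(i,R.inv().apply(np.r_[q-p[:2],0]).round(1))
E
```

```text
clock: 3.6
eef_pos: [567.9, -176.6, 62.7]
eef_rot: [3.141, -0.0, 0.116]
wrist_force: [1.1, 0.1, 0.3]
finger_gap: 0.7
finger_force: 0.0
[ 567.91553515 -176.62967435   62.7364113 ] 0.0
r 60.06399656520456 -2.1661596253967446
1 [4.3 3.3 0. ]
2 [8.8 6.2 0. ]
3 [13.5  8.7  0. ]
4 [18.5 10.8  0. ]
5 [23.6 12.4  0. ]
6 [28.9 13.6  0. ]
7 [34.2 14.3  0. ]
8 [39.6 14.5  0. ]
```

Run:
```python
from h import *; import pickle
snap('wrist','w2'); pickle.dump(optics.calibration('wrist'),open('pics/w2.pkl','wb'))
a=cv2.imread('pics/w2.png');cv2.imwrite('pics/w2b.png',cv2.resize(a,(800,600),interpolation=cv2.INTER_CUBIC))
```

```text
(no output)
```

View pics/w2b.png

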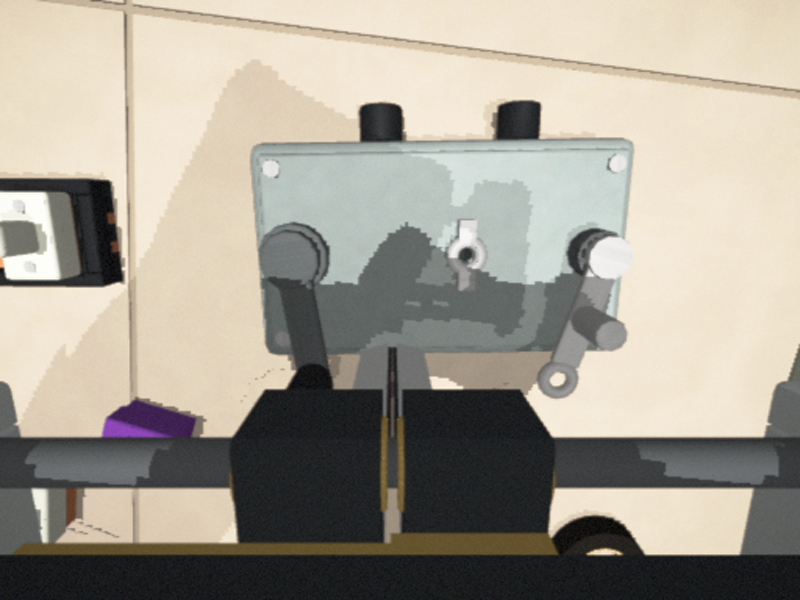

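Run:
```python
from h import *; import pickle
c=pickle.load(open('pics/w2.pkl','rb'));a=cv2.imread('pics/w2.png')
k=.64
for n,u,v,z in[('knobfar',314,365,88),('knobfar70',314,365,70),('hp',290,252,60),('ear',467,255,49),('sp',608,257,66),('lug',610,334,90),('shole',558,380,62)]: print(n,ray('wrist',u*k,v*k,z,c).round(1))
for X in([543.3,-142,88],[543.3,-142,56],[543.3,-152,88],[543.3,-132,88]): print(X,(proj('wrist',X,c)/k).round())
cv2.imwrite('pics/w2c.png',cv2.resize(a[215:265,160:240],(800,500),interpolation=cv2.INTER_CUBIC))
```

```text
knobfar [ 563.7 -144.5   88. ]
knobfar70 [ 556.7 -142.1   70. ]
hp [ 605.7 -125.7   60. ]
ear [ 612.6 -207.6   49. ]
sp [ 620.6 -266.6   66. ]
lug [ 591.6 -262.7   90. ]
shole [ 559.6 -257.9   62. ]
[543.3, -142, 88] [304. 409.]
[543.3, -142, 56] [316. 381.]
[543.3, -152, 88] [328. 412.]
[543.3, -132, 88] [281. 407.]
```

View pics/w2c.png

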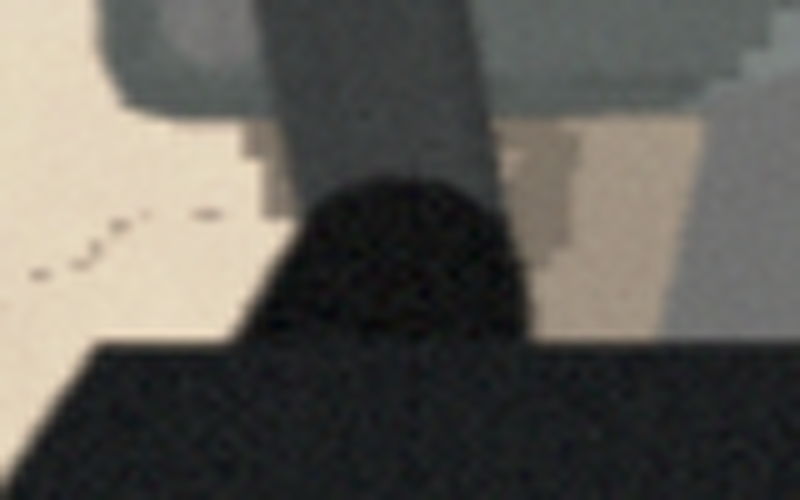

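Run:
```python
from h import *; import pickle
k=.64
c2=pickle.load(open('pics/w2.pkl','rb'));c1=pickle.load(open('pics/w1.pkl','rb'))
print('tcp2',proj('wrist',[567.9,-176.6,62.7],c2)/k,'f1',[ (proj('wrist',[542.3+47*np.sin(.104)*s,-192-47*s,228],c1)/k).round() for s in(-1,1)])
C1=cloud('wrist',np.load('pics/w1.npy'),c1);C2=cloud('wrist',np.load('pics/w2.npy'),c2)
for n,C,u,v in[('knob1',C1,323,279),('hp1',C1,318,199),('lug1',C1,491,236),('box1',C1,370,180),('ear1',C1,428,199),('hp2',C2,290,258),('knob2',C2,314,385),('lug2',C2,612,334),('box2',C2,370,170),('tip2',C2,385,360),('tip2',C2,400,360)]:
    print(n,C[int(v*k),int(u*k)].round(1))
m=(C1[...,2]>80)&(C1[...,2]<95)&(C1[...,0]>500);P=C1[m];
for s in(P[P[:,1]>-200],P[P[:,1]<-200]): print(len(s),s.mean(0),s.min(0),s.max(0))
```

```text
tcp2 [391.73933162 345.30980005] f1 [array([288., 344.]), array([489., 344.])]
knob1 [ 544.5 -139.5   87.5]
hp1 [ 602.9 -127.2   57.5]
lug1 [ 589.6 -262.4   89. ]
box1 [ 622.2 -165.9   40.1]
ear1 [ 612.  -214.5   49.9]
hp2 [ 602.6 -124.9   57.3]
knob2 [ 552.5 -143.8   82.2]
lug2 [ 592.  -263.4   89.3]
box2 [ 647.  -156.3   40.5]
tip2 [ 576.9 -172.8  108.6]
tip2 [ 577.5 -178.5  108.3]
211 [ 543.97280034 -142.02710938   86.79049251] [ 534.39875408 -151.35660618   80.29738899] [ 552.94188337 -132.04575541   89.33401875]
2179 [ 641.3843808  -408.69248147   87.72199344] [ 500.41428327 -428.14253635   80.00144971] [ 765.16920202 -258.29429673   94.98996129]
```

```bash
python3 -m crank '[[60,0,0,-45,0,0,0],[60,0,0,-45,0,0,0],[60,-20,-37,-45,0,0,0],[60,-20,-37,-45,0,0,0],[60,-20,-37,-20,0,0,0],[60,-20,-37,1,0,0,0],[60,-20,-37,1,0,0,0],[60,-20,-37,1,0,0,0]]' 40
python3 -m crank '[[15,0,0,0,0,0,0],[15,0,0,0,0,0,0],[15,0,0,0,0,0,0],[15,0,0,0,0,0,0],[15,0,0,0,0,0,0],[15,0,0,0,0,0,0],[15,0,0,0,0,0,0],[15,0,0,0,0,0,0]]' 40
python3 - <<'E'
from h import *
a,d=snap('side','side1')
u,v=proj('side',[560,-160,60]).astype(int);print(u,v)
cv2.imwrite('pics/side1b.png',cv2.resize(a[v-50:v+50,u-65:u+65,::-1],(780,600),interpolation=cv2.INTER_CUBIC))
E
```

```text
clock: 4.45
eef_pos: [543.5, -141.9, 62.3]
eef_rot: [3.142, -0.0, 0.116]
wrist_force: [-0.1, -0.3, 0.5]
finger_gap: 55.8
finger_force: 0.0
clock: 5.25
eef_pos: [543.2, -141.8, 61.8]
eef_rot: [-3.142, 0.0, 0.116]
wrist_force: [-0.7, 0.3, -0.0]
finger_gap: 13.8
finger_force: 0.0
270 238
```

View pics/side1b.png

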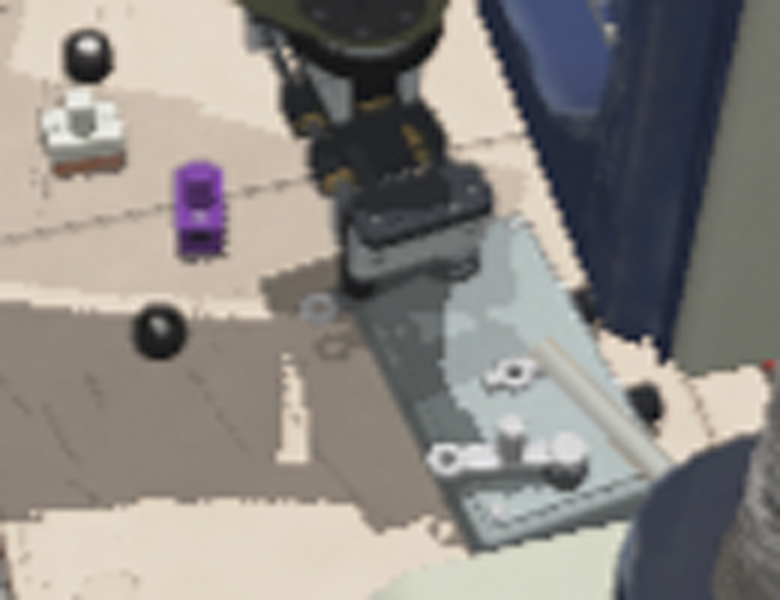

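Run:
```python
from h import *; import pickle
k=.64
c1=pickle.load(open('pics/w1.pkl','rb'));d=np.load('pics/w1.npy');C1=cloud('wrist',d,c1)
for v in(345,348,352,356,362,370,380): print(v,[(u,C1[int(v*k),int(u*k)].round(0).tolist()) for u in(262,274,512,524)])
C=cloud('side',np.load('pics/side1.npy'))
print('hhole',ray('side',205+318/6,188+307/6,54).round(1))
for u,v in((415,250),(360,270),(440,260),(350,230),(318,318)): print(u,v,C[188+v//6,205+u//6].round())
print('tcp', (proj('side',[543.2,-141.8,61.8])-[205,188])*6,'knobtop',(proj('side',[543.7,-142,88])-[205,188])*6)
```

```text
345 [(262, [456.0, -72.0, -1.0]), (274, [458.0, -84.0, 0.0]), (512, [556.0, -241.0, 256.0]), (524, [484.0, -330.0, 1.0])]
348 [(262, [546.0, -141.0, 259.0]), (274, [545.0, -145.0, 255.0]), (512, [555.0, -241.0, 255.0]), (524, [556.0, -245.0, 258.0])]
352 [(262, [546.0, -142.0, 265.0]), (274, [544.0, -145.0, 258.0]), (512, [555.0, -240.0, 261.0]), (524, [556.0, -243.0, 264.0])]
356 [(262, [546.0, -143.0, 268.0]), (274, [543.0, -146.0, 260.0]), (512, [554.0, -239.0, 262.0]), (524, [556.0, -242.0, 269.0])]
362 [(262, [544.0, -144.0, 271.0]), (274, [541.0, -146.0, 261.0]), (512, [551.0, -240.0, 263.0]), (524, [556.0, -240.0, 275.0])]
370 [(262, [544.0, -146.0, 278.0]), (274, [538.0, -147.0, 262.0]), (512, [549.0, -240.0, 264.0]), (524, [555.0, -239.0, 280.0])]
380 [(262, [540.0, -146.0, 279.0]), (274, [534.0, -147.0, 263.0]), (512, [544.0, -240.0, 264.0]), (524, [551.0, -240.0, 280.0])]
hhole [ 522.1 -146.7   54. ]
415 250 [ 549. -224.  203.]
360 270 [ 522. -225.  194.]
440 260 [ 593. -135.   59.]
350 230 [ 536. -152.  128.]
318 318 [ 520. -154.   54.]
tcp [353.65173529 283.33252561] knobtop [355.43344238 254.81483697]
```

```bash
python3 -m crank '[[60,0,0,0,0,0,0],[60,0,0,0,0,0,0],[60,0,0,0,0,0,0],[60,0,0,0,0,0,0],[60,0,0,0,0,0,0],[60,0,0,0,0,0,0],[60,0,0,10,0,0,0],[60,0,0,19,0,0,0],[60,0,0,19,0,0,0]]' 40
python3 -m crank '[[12,0,0,0,0,0,0],[12,0,0,0,0,0,0],[12,0,0,0,0,0,0],[12,0,0,0,0,0,0],[12,0,0,0,0,0,0],[12,0,0,0,0,0,0],[12,0,0,0,0,0,0],[12,0,0,0,0,0,0]]' 40
```

```text
clock: 6.2
eef_pos: [542.3, -141.4, 41.0]
eef_rot: [-3.14, 0.003, 0.116]
wrist_force: [-0.2, -0.1, -0.1]
finger_gap: 56.4
finger_force: 0.0
clock: 7.0
eef_pos: [543.3, -141.6, 43.0]
eef_rot: [-3.141, -0.0, 0.116]
wrist_force: [-0.6, 3.1, 3.0]
finger_gap: 19.1
finger_force: 40.0
```

```bash
python3 -m crank '[[12,0.6,3,0,0,0,0],[12,1.5,7,0,0,0,0],[12,3,12,0,0,0,0],[12,5.5,17.8,0,0,0,0],[12,8.4,23.3,0,0,0,0],[12,11.8,28.5,0,0,0,0],[12,15.8,33.2,0,0,0,0],[12,20.2,37.5,0,0,0,0],[12,25,41.2,0,0,0,0],[12,25,41.2,0,0,0,0]]' 40
python3 - <<'E'
from h import *
s=manip.read_state();p=s['eef_pos']
R=Ro.from_euler('xyz',s['eef_rot'])
hp=np.array([601.8,-126.8]); a0=np.arctan2(p[1]-hp[1],p[0]-hp[0]);print('r',np.hypot(*(p[:2]-hp)),a0,s['wrist_force'])
for i in range(1,8):
    a=a0+(-np.pi/2+.122-a0)*i/7; q=hp+60*np.array([np.cos(a),np.sin(a)]); print(i,R.inv().apply(np.r_[q-p[:2],0]).round(1))
print(q)
E
```

```text
clock: 8.0
eef_pos: [572.7, -179.6, 43.1]
eef_rot: [-3.141, 0.001, 0.116]
wrist_force: [-5.3, 5.4, 7.6]
finger_gap: 19.1
finger_force: 40.0
r 60.294279004043965 -2.0749565773021557 [-5.25114184  5.37149061  7.58047822]
1 [ 4.7  2.7 -0. ]
2 [ 9.4  5.2 -0. ]
3 [14.4  7.3 -0. ]
4 [19.5  8.9 -0. ]
5 [24.7 10.  -0. ]
6 [30.  10.7 -0. ]
7 [35.4 10.9 -0.1]
[ 609.10185503 -186.35403356]
```

```bash
python3 -m crank '[[12,4.7,2.7,0,0,0,0],[12,9.4,5.2,0,0,0,0],[12,14.4,7.3,0,0,0,0],[12,19.5,8.9,0,0,0,0],[12,24.7,10,0,0,0,0],[12,30,10.7,0,0,0,0],[12,35.4,10.9,0,0,0,0],[12,35.4,10.9,0,0,0,0],[12,35.4,10.9,0,0,0,0]]' 40
python3 - <<'E'
from h import *
delta(609,-186.2,43,.116)
a,d=snap('side','side2')
u,v=proj('side',[590,-220,60]).astype(int)
cv2.imwrite('pics/side2b.png',cv2.resize(a[v-30:v+30,u-40:u+40,::-1],(800,600),interpolation=cv2.INTER_CUBIC));print(u,v)
E
```

```text
clock: 8.9
eef_pos: [609.1, -184.0, 43.2]
eef_rot: [-3.138, 0.001, 0.117]
wrist_force: [-5.8, 18.3, 9.9]
finger_gap: 18.9
finger_force: 40.0
t 8.9 shift [-0.3  2.1  0.2] turn [-0.004  0.001  0.001] f [-5.8 18.3  9.9] gap 18.9
284 252
```

```bash
python3 -m crank '[[45,0,0,0,0,0,0],[45,0,0,0,0,0,0],[45,0,0,0,0,0,0],[45,0,0,0,0,0,0],[45,0,0,-30,0,0,0],[45,-30,0,-80,0,0,0],[60,-60,20,-150,0,0,0],[60,-60,20,-150,0,0,0],[60,-60,20,-150,0,0,0],[60,-60,20,-150,0,0,0]]'
python3 - <<'E'
from h import *; import pickle
snap('wrist','w3'); c=optics.calibration('wrist'); pickle.dump(c,open('pics/w3.pkl','wb'))
a=cv2.imread('pics/w3.png');u,v=proj('wrist',[605,-200,56],c).astype(int);u0,v0=u-50,max(v-37,0);print(u0,v0)
cv2.imwrite('pics/w3b.png',cv2.resize(a[v0:v0+75,u0:u0+100],(800,600),interpolation=cv2.INTER_CUBIC))
E
```

```text
clock: 9.95
eef_pos: [551.9, -213.7, 193.1]
eef_rot: [3.141, -0.001, 0.115]
wrist_force: [-0.3, 0.3, -0.7]
finger_gap: 56.1
finger_force: 0.0
194 102
```

View pics/w3b.png

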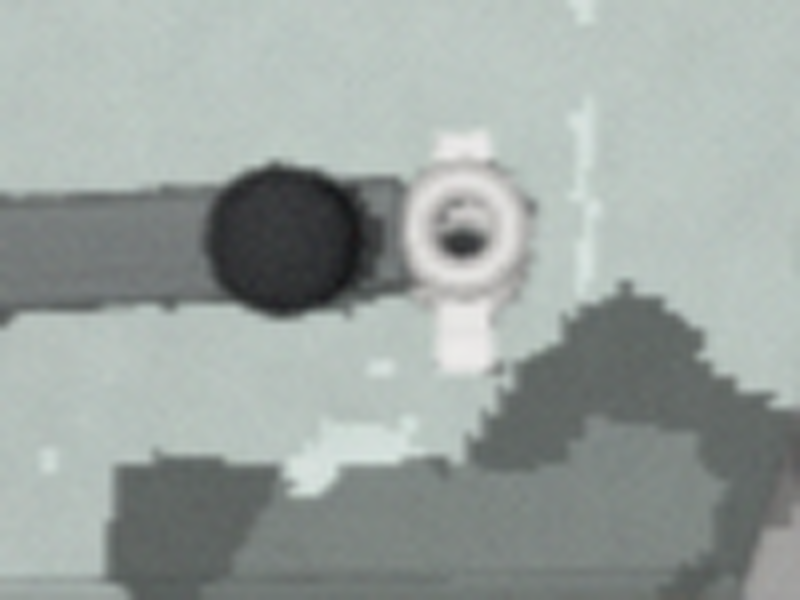

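Run:
```python
from h import *; import pickle
c=pickle.load(open('pics/w3.pkl','rb'));a=cv2.imread('pics/w3.png')
f=lambda u,v,z:ray('wrist',194+u/8,102+v/8,z,c).round(2)
print('hh',f(464,230,55),'ear tabs',f(464,134,49),f(466,371,49),'knob',f(285,241,88),'ear',f(465,248,49))
g=cv2.cvtColor(a,cv2.COLOR_BGR2GRAY);print(g[118:152,249:255])
delta(606.7,-184.5,110,.116)
```

```text
hh [ 615.26 -207.61   55.  ] ear tabs [ 628.55 -206.07   49.  ] [ 595.2 -210.3   49. ] knob [ 611.47 -184.72   88.  ] ear [ 612.7  -208.09   49.  ]
[[207 207 204 207 216 216]
 [223 228 228 226 230 226]
 [226 229 230 230 231 229]
 [225 227 215 209 222 224]
 [187 189 189 187 184 178]
 [194 196 205 203 198 192]
 [217 223 225 225 224 216]
 [216 208 206 208 214 219]
 [193 179 174 179 186 201]
 [164 141 141 177 169 177]
 [143 179 195 201 203 195]
 [133 171 176 178 189 198]
 [155 148 129 135 155 175]
 [108  85  72  77  96 130]
 [ 97  60  61  60  68 112]
 [136  88  62  75  97 160]
 [189 171 146 158 176 200]
 [216 207 202 204 213 221]
 [223 226 227 227 226 220]
 [198 199 205 201 198 193]
 [177 179 184 180 178 170]
 [193 199 186 181 193 208]
 [220 226 225 225 226 225]
 [225 230 231 230 230 224]
 [224 229 230 230 229 227]
 [223 225 227 226 226 224]
 [226 229 230 231 230 229]
 [228 233 234 233 232 230]
 [228 234 234 233 233 231]
 [221 229 229 229 230 225]
 [210 215 214 212 213 190]
 [194 191 192 191 193 187]
 [189 192 189 188 193 192]
 [192 191 188 190 190 192]]
t 10.0 shift [ 57.9 -22.2  81.9] turn [-0.001  0.001 -0.001] f [ 0.1  0.1 -0.7] gap 56.3
```

```bash
python3 -m crank '[[50,60.3,-22.4,50,0,0,0],[50,60.3,-22.4,82,0,0,0],[50,60.3,-22.4,100,0,0,0],[50,60.3,-22.4,125,0,0,0],[50,60.3,-22.4,150,0,0,0],[50,60.3,-22.4,150,0,0,0],[12,60.3,-22.4,150,0,0,0],[12,60.3,-22.4,150,0,0,0],[12,60.3,-22.4,150,0,0,0],[12,60.3,-22.4,150,0,0,0]]' 40
python3 -m crank '[[12,0,0,0,0,0,0],[12,0,0,0,0,0,0]]'
```

```text
clock: 11.0
eef_pos: [609.6, -183.9, 43.8]
eef_rot: [-3.142, -0.001, 0.116]
wrist_force: [-0.2, 0.1, 6.6]
finger_gap: 19.3
finger_force: 40.1
clock: 11.2
eef_pos: [609.7, -183.9, 43.8]
eef_rot: [3.142, -0.001, 0.116]
wrist_force: [-2.1, 3.2, 6.7]
finger_gap: 19.0
finger_force: 40.0
```

```bash
python3 -m crank '[[12,-1.3,0,0,0,0,0],[12,-2.6,0,0,0,0,0],[12,-2.6,0,0,0,0,0],[12,-2.6,0,0,0,0,0],[12,-2.6,0,0,0,0,0]]'
python3 -m crank '[[45,0,0,0,0,0,0],[45,0,0,0,0,0,0],[45,0,0,0,0,0,0],[45,0,0,0,0,0,0],[45,0,0,-30,0,0,0],[45,-30,0,-80,0,0,0],[60,-57,20,-150,0,0,0],[60,-57,20,-150,0,0,0],[60,-57,20,-150,0,0,0],[60,-57,20,-150,0,0,0]]'
python3 - <<'E'
from h import *; import pickle
snap('wrist','w4'); c=optics.calibration('wrist'); pickle.dump(c,open('pics/w4.pkl','wb'))
a=cv2.imread('pics/w4.png');g=cv2.cvtColor(a,cv2.COLOR_BGR2GRAY)
u,v=proj('wrist',[611.9,-208.2,49],c);print(u,v);u,v=int(u),int(v)
print(g[v-16:v+20,u-6:u+7])
delta(590,-263,110,.116)
E
```

```text
clock: 11.7
eef_pos: [608.0, -184.2, 43.8]
eef_rot: [3.141, -0.003, 0.116]
wrist_force: [5.5, 3.7, 3.3]
finger_gap: 18.9
finger_force: 40.0
clock: 12.7
eef_pos: [552.3, -211.1, 193.1]
eef_rot: [3.141, -0.001, 0.115]
wrist_force: [0.3, 0.4, -1.2]
finger_gap: 56.1
finger_force: 0.0
254.32985392840808 134.2881237960645
[[194 192 194 197 198 198 196 198 199 198 196 195 196]
 [196 193 196 216 220 222 222 221 220 211 197 196 193]
 [194 193 193 221 230 230 228 231 228 216 198 195 191]
 [193 197 211 226 232 231 231 233 230 212 194 194 192]
 [193 194 211 226 230 230 230 229 226 179 147 175 189]
 [190 195 209 222 226 226 225 228 223 178 174 187 193]
 [190 192 206 206 193 196 185 203 202 167 175 186 187]
 [188 167 180 183 188 191 191 189 183 161 165 179 189]
 [176 170 163 191 205 211 210 206 199 189 178 154 177]
 [182 194 208 221 225 220 220 221 220 213 199 180 167]
 [194 216 224 213 205 199 191 172 178 213 221 199 178]
 [205 220 209 191 173 163 160 159 179 201 220 210 192]
 [220 217 193 162 148 152 162 133 134 181 211 221 204]
 [216 208 170 125  93  96 103 118 131 162 196 221 207]
 [219 200 15
[... 585 characters left out ...]
89 189]
 [192 193 197 222 228 226 223 221 223 194 184 189 192]
 [190 192 202 222 228 228 227 228 224 196 188 187 190]
 [191 192 204 226 233 233 232 232 231 219 199 190 185]
 [189 194 202 226 234 232 233 233 233 222 200 192 179]
 [190 189 202 226 232 232 232 232 230 219 192 180 140]
 [192 194 203 221 226 228 227 227 223 190 140 119 107]
 [192 192 192 195 196 195 197 196 194 147 112 107 102]
 [189 191 190 191 190 190 189 189 187 137 106 104 102]
 [190 193 191 191 188 190 190 186 179 137 106 102 101]
 [193 193 192 190 193 190 182 146 121 109 104 102 103]
 [193 191 194 191 192 189 183 137 106 103 101  99 101]]
t 12.75 shift [31.6 56.4 81.8] turn [-0.001  0.001 -0.   ] f [-0.5  0.4 -0.2] gap 56.5
```

```bash
python3 -m crank '[[40,0,20,0,0,0,-0.15],[40,10,30,0,0,0,-0.3],[40,20,40,0,0,0,-0.45],[40,32,57,0,0,0,-0.6],[40,32,57,20,0,0,-0.75],[40,32,57,40,0,0,-0.9],[40,32,57,60,0,0,-1.05],[40,32,57,60,0,0,-1.2],[40,32,57,60,0,0,-1.35],[40,32,57,60,0,0,-1.5]]'
python3 - <<'E'
from h import *; import pickle
snap('wrist','w5'); c=optics.calibration('wrist'); pickle.dump(c,open('pics/w5.pkl','wb'))
a=cv2.imread('pics/w5.png');cv2.imwrite('pics/w5b.png',cv2.resize(a[20:310,60:450],(800,595),interpolation=cv2.INTER_CUBIC))
delta(590.5,-264,46,1.693)
E
```

```text
clock: 13.75
eef_pos: [590.4, -263.0, 130.6]
eef_rot: [-3.139, -0.002, 1.623]
wrist_force: [0.4, 0.2, 0.4]
finger_gap: 37.9
finger_force: 0.0
t 13.8 shift [-1.1  0.2 84.7] turn [-0.003 -0.002 -0.061] f [ 0.1 -0.5 -0.4] gap 37.7
```

View pics/w5b.png

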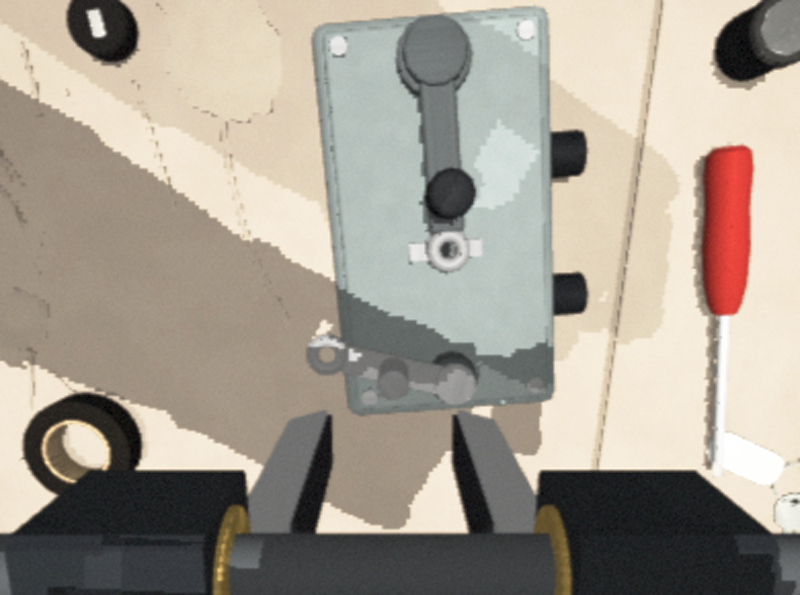

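The handle eye at (448,250) sits centred over the hasp eye, whose tabs run from (411,250) to (481,247). The strap lug is at (394,378), the strap pivot cap at (457,380) and the strap hole at (327,354). Next I'll grip the lug.

```bash
python3 - <<'E'
from h import *; import pickle
c=pickle.load(open('pics/w5.pkl','rb'));k=390/800
for n,u,v,z in[('lug',394,377,90),('sp',457,380,64),('shole',327,354,62),('hh',448,250,55),('e1',411,250,49),('e2',481,247,49),('hp',435,50,58)]: print(n,ray('wrist',60+u*k,20+v*k,z,c).round(1))
E
python3 -m crank '[[40,-1,0,30,0,0,-0.06],[40,-1,0,60,0,0,-0.06],[40,-1,0,83,0,0,-0.06],[40,-1,0,83,0,0,-0.06],[8,-1,0,83,0,0,-0.06],[8,-1,0,83,0,0,-0.06],[8,-1,0,83,0,0,-0.06],[8,-1,0,83,0,0,-0.06],[8,-1,0,83,0,0,-0.06]]' 40
```

```text
lug [ 591.6 -260.6   90. ]
sp [ 621.6 -266.9   64. ]
shole [ 560.2 -258.7   62. ]
hh [ 613.2 -207.9   55. ]
e1 [ 596.5 -209.2   49. ]
e2 [ 629.1 -205.8   49. ]
hp [ 600.5 -125.2   58. ]
clock: 14.7
eef_pos: [591.1, -265.0, 50.9]
eef_rot: [3.141, 0.001, 1.676]
wrist_force: [-1.8, 0.8, 6.9]
finger_gap: 13.0
finger_force: 40.0
```

Run:
```python
from h import *
s=manip.read_state();p=s['eef_pos'];R=Ro.from_euler('xyz',s['eef_rot']);print(p)
sp=np.array([620.6,-269.4]);a0=np.arctan2(p[1]-sp[1],p[0]-sp[0]);print(a0,np.hypot(*(p[:2]-sp)))
for i in range(1,9):
    a=a0+(np.pi/2+.122-a0)*i/8;q=sp+30*np.array([np.cos(a),np.sin(a)]);print(i,R.inv().apply(np.r_[q-p[:2],0]).round(1),q.round(1))
```

```text
[ 591.05847843 -265.01900638   50.9362519 ]
2.994366175601501 29.864604497189045
1 [ 4.6  1.5 -0. ] [ 592.  -260.3]
2 [ 8.9  3.8 -0. ] [ 593.9 -255.7]
3 [12.8  6.8 -0. ] [ 596.5 -251.6]
4 [16.1 10.3 -0. ] [ 599.7 -247.9]
5 [18.8 14.4 -0. ] [ 603.4 -244.8]
6 [20.8 18.8  0. ] [ 607.6 -242.4]
7 [22.1 23.6  0. ] [ 612.2 -240.6]
8 [22.6 28.4  0. ] [ 616.9 -239.6]
```

```bash
python3 -m crank '[[8,4.6,1.5,0,0,0,0],[8,8.9,3.8,0,0,0,0],[8,12.8,6.8,0,0,0,0],[8,16.1,10.3,0,0,0,0],[8,18.8,14.4,0,0,0,0],[8,20.8,18.8,0,0,0,0],[8,22.1,23.6,0,0,0,0],[8,22.5,27.8,0,0,0,0],[8,22.5,27.8,0,0,0,0],[8,22.5,27.8,0,0,0,0]]' 40
python3 - <<'E'
from h import *; import pickle
snap('wrist','w6'); c=optics.calibration('wrist'); pickle.dump(c,open('pics/w6.pkl','wb'))
a=cv2.imread('pics/w6.png');u,v=proj('wrist',[612,-200,60],c).astype(int);print(u,v)
cv2.imwrite('pics/w6b.png',cv2.resize(a[v-45:v+45,u-60:u+60],(800,600),interpolation=cv2.INTER_CUBIC))
E
```

```text
clock: 15.7
eef_pos: [614.7, -237.4, 50.3]
eef_rot: [-3.138, -0.004, 1.676]
wrist_force: [-14.6, 14.3, 11.7]
finger_gap: 12.7
finger_force: 40.0
252 171
```

View pics/w6b.png

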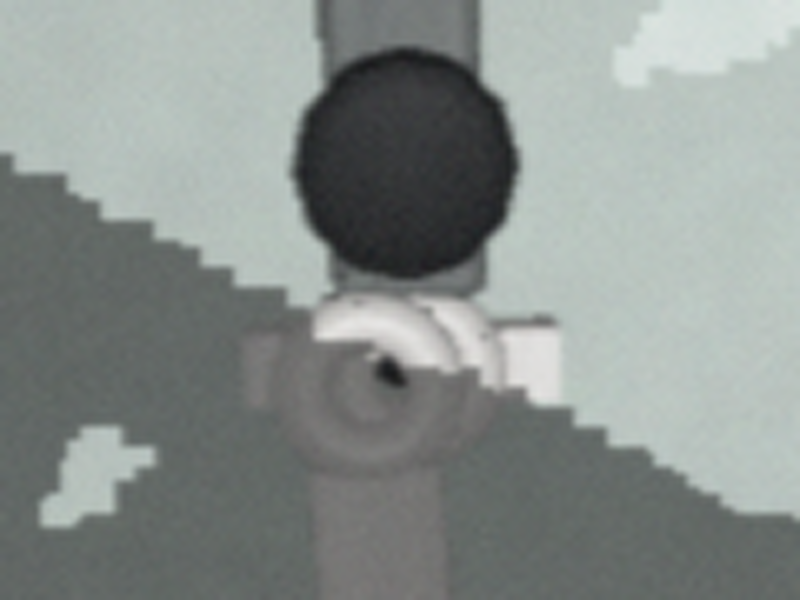

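Run:
```python
from h import *; import pickle
c=pickle.load(open('pics/w6.pkl','rb'));k=1/(800/120)
for n,u,v,z in[('strap',365,385,62),('strapL',272,385,62),('strapTop',370,293,62),('handle eye R edge',505,370,56),('e1',243,372,49),('e2',562,362,49),('knob',408,163,88)]: print(n,ray('wrist',192+u*k,126+v*k,z,c).round(1))
print(-np.array(c['R']).T@c['t'])
```

```text
strap [ 609.2 -208.    62. ]
strapL [ 599.9 -209.    62. ]
strapTop [ 608.7 -198.7   62. ]
handle eye R edge [ 623.5 -206.    56. ]
e1 [ 596.  -210.4   49. ]
e2 [ 630.  -205.7   49. ]
knob [ 610.8 -183.8   88. ]
[ 608.61545733 -172.2399111   255.83008215]
```

```bash
python3 -m crank '[[8,0.5,0.9,0,0,0,0],[8,0.8,1.8,0,0,0,0],[8,0.8,1.8,0,0,0,0],[8,0.8,1.8,0,0,0,0]]' 40
cat > eye.py <<'E'
from h import *; import pickle,sys
n=sys.argv[1]
a,d=snap('wrist',n); c=optics.calibration('wrist'); pickle.dump(c,open(f'pics/{n}.pkl','wb'))
u,v=proj('wrist',[613,-208,56],c).astype(int);print(u,v,u-40,v-30)
cv2.imwrite(f'pics/{n}b.png',cv2.resize(a[v-30:v+30,u-40:u+40,::-1],(800,600),interpolation=cv2.INTER_CUBIC))
E
python3 eye.py w7
```

```text
clock: 16.15
eef_pos: [616.3, -236.6, 50.2]
eef_rot: [-3.138, -0.004, 1.676]
wrist_force: [-14.6, 13.4, 12.0]
finger_gap: 12.7
finger_force: 40.0
249 183 209 153
```

View pics/w7b.png

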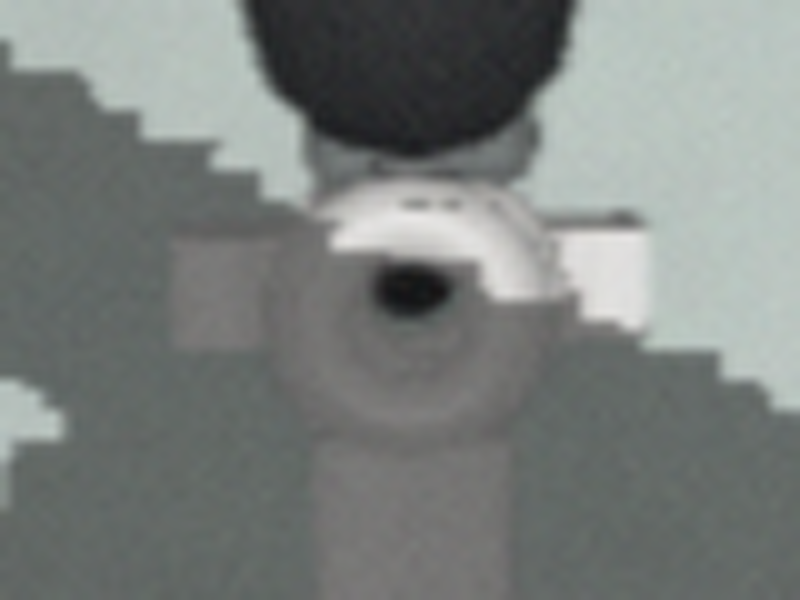

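```bash
python3 -m crank '[[35,0,0,0,0,0,0],[35,0,0,0,0,0,0],[35,0,0,0,0,0,0],[35,0,0,-20,0,0,0],[35,0,0,-50,0,0,0],[60,0,0,-100,0,0,0],[60,0,0,-100,0,0,0],[60,0,0,-100,0,0,0]]' 40
python3 eye.py w8
python3 - <<'E'
from h import *; import pickle
c=pickle.load(open('pics/w8.pkl','rb'));print(-np.array(c['R']).T@c['t'])
E
```

```text
clock: 17.0
eef_pos: [618.2, -238.8, 150.8]
eef_rot: [3.14, 0.001, 1.676]
wrist_force: [-0.5, -0.1, -1.1]
finger_gap: 53.2
finger_force: 0.0
249 163 209 133
[ 610.76151689 -172.65918787  354.52259098]
```

View pics/w8b.png

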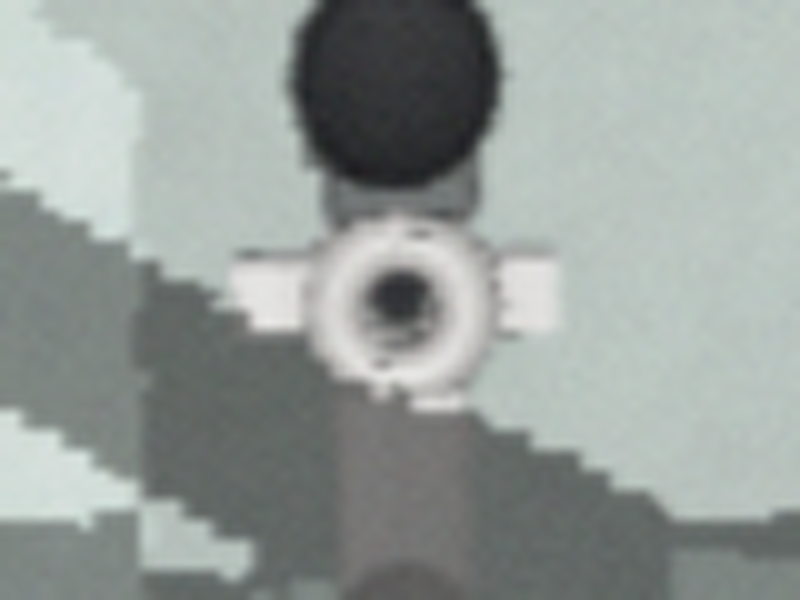

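The strap eye spans 303–498 and sits centred on the hasp tabs, 230–562, so all three holes are aligned. On to the carriers, with a wrist look at the base and carriers first.

```bash
python3 -m crank '[[60,0,0,-40,0,0,0],[60,259,-81,-100,0,0,0],[60,259,-81,-100,0,0,0],[60,259,-81,-100,0,0,0],[60,259,-81,-100,0,0,0],[60,259,-81,-100,0,0,0],[60,259,-81,-100,0,0,0],[60,259,-81,-100,0,0,0],[60,259,-81,-100,0,0,0],[60,259,-81,-100,0,0,0]]' 40
cat > look.py <<'E'
from h import *; import pickle,sys
n=sys.argv[1]
a,d=snap('wrist',n); c=optics.calibration('wrist'); pickle.dump(c,open(f'pics/{n}.pkl','wb'))
C=cloud('wrist',d,c);hsv=cv2.cvtColor(a,cv2.COLOR_RGB2HSV)
reg=(d>0)&(C[...,0]>330)&(C[...,0]<700)&(C[...,1]>-80)&(C[...,1]<330)
def comps(m,lab,mn):
    k,l,s,q=cv2.connectedComponentsWithStats(m.astype(np.uint8))
    for i in range(1,k):
        if s[i,4]>mn:
            P=C[l==i];r=cv2.minAreaRect(P[:,:2].astype(np.float32));w,h=r[1];ang=r[2] if w>h else r[2]+90
            print(lab,'px',q[i].round(),s[i,4],'c',np.round(r[0],1),'size',np.round(sorted(r[1]),1),'long deg',round((ang+90)%180-90,1),'z',P[:,2].mean().round(1))
white=reg&(hsv[...,1]<70)&(hsv[...,2]>120)
comps(white&(C[...,2]>26)&(C[...,2]<34),'block@30',60)
comps(white&(C[...,2]>35)&(C[...,2]<41),'block@38',60)
comps(white&(C[...,2]>50.5)&(C[...,2]<57),'pull@54',25)
comps(white&(C[...,2]>58)&(C[...,2]<66),'pull@62',25)
comps(reg&(C[...,2]>15)&(C[...,2]<24)&(hsv[...,2]<90),'base rim',200)
print(manip.read_state()['eef_pos'])
E
python3 look.py w9
```

```text
clock: 18.05
eef_pos: [510.2, 9.7, 248.7]
eef_rot: [-3.14, -0.0, 1.675]
wrist_force: [-0.3, -0.0, -0.0]
finger_gap: 56.3
finger_force: 0.0
block@30 px [207.  28.] 548 c [432.  198.6] size [28.3 44.5] long deg -23.3 z 29.2
block@30 px [209. 139.] 457 c [444.9  54. ] size [28.  44.4] long deg -5.1 z 29.3
block@38 px [314.  46.] 551 c [575.9 189.6] size [27.8 43.9] long deg 6.4 z 37.5
block@38 px [312.  93.] 494 c [582.6 130.6] size [27.2 43.8] long deg 6.3 z 37.4
block@38 px [311. 138.] 484 c [589.   70.7] size [27.5 44. ] long deg 6.0 z 37.4
block@38 px [309. 179.] 390 c [595.7  11.7] size [26.5 43.7] long deg 6.2 z 37.5
pull@54 px [204.  20.] 174 c [432.2 198.3] size [15.6 15.8] long deg -24.4 z 52.9
pull@54 px [206. 140.] 133 c [445.   53.9] size [15.5 15.5] long deg -5.6 z 53.1
pull@62 px [319.  39.] 175 c [575.5 189.2] size [14.8 14.8] long deg 6.3 z 61.1
pull@62 px [317.  91.] 159 c [582.6 129.9] size [14.6 15.7] long deg 5.8 z 60.9
pull@62 px [315. 139.] 137 c [588.6  70.9] size [14.2 15. ] long deg 6.1 z 61.1
pull@62 px [313. 183.] 132 c [595.   10.8] size [15.  15.8] long deg -83.5 z 61.0
base rim px [305. 111.] 1780 c [585.3 100.1] size [ 57.4 227.4] long deg -83.7 z 19.4
base rim px [208. 109.] 251 c [440.1  95.4] size [27.3 28.2] long deg 46.5 z 18.1
[510.22036675   9.62140863 248.8078661 ]
```

Two white carriers are measured: A has been knocked to (445,54) at -5°, and B is at (432,198.5) at -23.5°. The base is at (585.5,100.3) with yaw 0.108.

Run:
```python
from h import *
delta(445,54,50,1.478)
```

```text
t 18.1 shift [ 50.9 -59.9 198.9] turn [-0.002  0.     0.197] f [-0.2  0.4  0.2] gap 56.4
```

```bash
python3 -m crank '[[60,51,-60,50,0,0,0.1],[60,51,-60,100,0,0,0.197],[60,51,-60,150,0,0,0.197],[60,51,-60,180,0,0,0.197],[60,51,-60,199,0,0,0.197],[60,51,-60,199,0,0,0.197],[60,51,-60,199,0,0,0.197],[60,51,-60,199,0,0,0.197]]' 40
python3 look.py w10 | grep @30
python3 - <<'E'
from h import *
delta(445,54,6,1.478)
E
```

```text
clock: 18.9
eef_pos: [446.4, 54.7, 52.5]
eef_rot: [3.139, -0.0, 1.478]
wrist_force: [-0.3, -0.2, 0.5]
finger_gap: 56.2
finger_force: 0.0
block@30 px [214.  23.] 1723 c [431.7 198.8] size [28.2 44.3] long deg -23.4 z 29.2
block@30 px [425. 159.] 127 c [586.   84.9] size [ 1.2 41.2] long deg 7.3 z 30.1
block@30 px [249. 210.] 1245 c [444.7  54.7] size [27.7 43.8] long deg -5.1 z 29.2
block@30 px [428. 232.] 251 c [592.8  25. ] size [ 7.1 43.8] long deg 13.9 z 30.3
t 18.95 shift [-0.9 -1.3 46.4] turn [ 0.003 -0.     0.   ] f [-0.3  0.4  1. ] gap 56.4
```

```bash
python3 -m crank '[[60,-0.5,-0.6,25,0,0,0],[60,-0.5,-0.6,38,0,0,0],[60,-0.5,-0.6,45,0,0,0],[60,-0.5,-0.6,45,0,0,0],[60,-0.5,-0.6,45,0,0,0]]' 40
python3 -m crank '[[8,0,0,0,0,0,0],[8,0,0,0,0,0,0],[8,0,0,0,0,0,0],[8,0,0,0,0,0,0],[8,0,0,0,0,0,0],[8,0,0,0,0,0,0],[8,0,0,0,0,0,0]]' 40
python3 -m crank '[[8,0,0,-30,0,0,0],[8,0,0,-60,0,0,0],[8,0,0,-90,0,0,0],[8,0,0,-90,0,0,0]]' 40
```

```text
clock: 19.45
eef_pos: [445.1, 54.6, 6.8]
eef_rot: [3.14, -0.0, 1.479]
wrist_force: [0.5, 0.4, 0.5]
finger_gap: 55.8
finger_force: 0.0
clock: 20.15
eef_pos: [444.5, 54.6, 5.8]
eef_rot: [-3.142, -0.0, 1.479]
wrist_force: [-0.2, -0.7, -0.7]
finger_gap: 15.5
finger_force: 40.0
clock: 20.55
eef_pos: [446.2, 54.7, 99.1]
eef_rot: [3.136, -0.001, 1.479]
wrist_force: [-0.4, -0.3, -1.6]
finger_gap: 16.0
finger_force: 4.0
```

```bash
python3 -m crank '[[8,0,0,0,0,0,0],[8,0,0,0,0,0,0],[8,0,0,0,0,0,0],[8,0,0,0,0,0,0]]' 40
python3 - <<'E'
from h import *; import pickle
a,d=snap('wrist','w11');c=optics.calibration('wrist');C=cloud('wrist',d,c);p=manip.read_state()['eef_pos'];print(p)
m=(d>0)&(abs(C[...,0]-p[0])<40)&(abs(C[...,1]-p[1])<40)&(C[...,2]>-3)
hsv=cv2.cvtColor(a,cv2.COLOR_RGB2HSV);w=m&(hsv[...,1]<70)&(hsv[...,2]>120)
print(np.histogram(C[w][:,2],bins=np.arange(0,200,6)))
a,d=snap('side','side3');C=cloud('side',d);m=(d>0)&(abs(C[...,0]-p[0])<35)&(abs(C[...,1]-p[1])<45)
print(np.histogram(C[m][:,2],bins=np.arange(-6,200,12)))
E
```

```text
clock: 20.95
eef_pos: [444.1, 54.5, 95.1]
eef_rot: [-3.14, 0.0, 1.479]
wrist_force: [-0.3, -0.4, -1.8]
finger_gap: 15.9
finger_force: 40.0
[444.17090413  54.54640945  95.24545584]
(array([2594,    0,   13,   31,    0,    0,    0,    0,    0,    0,    0,
          0,    0,    0,    0,    0,    0,  105,  140,  819,   62,   74,
         73,  658,   13,    6,    7,   11,    0,    0,    0,    0,   10]), array([  0,   6,  12,  18,  24,  30,  36,  42,  48,  54,  60,  66,  72,
        78,  84,  90,  96, 102, 108, 114, 120, 126, 132, 138, 144, 150,
       156, 162, 168, 174, 180, 186, 192, 198]))
(array([311,  69,  27,   0,   0,   0,   0,   0,  24,  24,  52,  26,  40,
        18,  18,  23,  25]), array([ -6,   6,  18,  30,  42,  54,  66,  78,  90, 102, 114, 126, 138,
       150, 162, 174, 186, 198]))
```

```bash
cat > held.py <<'E'
from h import *
s=manip.read_state();p=s['eef_pos'];a,d=optics.camera('wrist');c=optics.calibration('wrist');C=cloud('wrist',d,c)
hsv=cv2.cvtColor(a,cv2.COLOR_RGB2HSV)
w=(d>0)&(abs(C[...,0]-p[0])<45)&(abs(C[...,1]-p[1])<45)&(hsv[...,1]<70)&(hsv[...,2]>120)
for n,o in(('block',24),('pull',48)):
    m=w&(abs(C[...,2]-p[2]-o)<6);k,l,st,q=cv2.connectedComponentsWithStats(m.astype(np.uint8))
    i=1+np.argmax(st[1:,4]);P=C[l==i];P=P[abs(P[:,2]-np.median(P[:,2]))<2.5];A=np.c_[P[:,:2]-P[:,:2].mean(0),np.ones(len(P))];g=np.linalg.lstsq(A,P[:,2],rcond=None)[0]
    r=cv2.minAreaRect(P[:,:2].astype(np.float32));print(n,len(P),'z',g[2].round(1),'tilt',g[:2].round(3),'rel',np.round(np.array(r[0])-p[:2],1),np.round(r[1],1),round(r[2],1))
print(p,s['eef_rot'],s['finger_force'])
E
python3 held.py; python3 -c "
from h import *
delta(592,40.6,60,1.679)"
```

```text
block 761 z 118.8 tilt [-0.014 -0.148] rel [1.1 9.7] [ 9.1 44.1] 85.3
pull 633 z 142.7 tilt [-0.014 -0.038] rel [0.2 0.4] [15.8 14.7] 85.3
[444.23367607  54.53438545  95.37012285] [-3.14065646e+00  1.32190839e-04  1.47878005e+00] 39.999611377716064
t 21.1 shift [ -0.3 148.4  35.4] turn [-0.001  0.    -0.2  ] f [-1.1 -0.5 -1. ] gap 15.5
```

```bash
python3 -m crank '[[8,0,40,-5,0,0,-0.06],[8,0,80,-5,0,0,-0.13],[8,0,120,-5,0,0,-0.2],[8,-0.5,148.2,-5,0,0,-0.2],[8,-0.5,148.2,-5,0,0,-0.2],[8,-0.5,148.2,-5,0,0,-0.2],[8,-0.5,148.2,-5,0,0,-0.2]]' 40
python3 held.py; python3 -c "
from h import *
delta(591.8,40.3,32,1.679)"
```

```text
clock: 21.8
eef_pos: [591.2, 40.6, 100.7]
eef_rot: [-3.141, -0.0, 1.679]
wrist_force: [0.3, 0.7, -1.2]
finger_gap: 15.9
finger_force: 40.0
block 759 z 124.2 tilt [ 0.017 -0.131] rel [-1.   9.5] [44.   8.8] 6.6
pull 633 z 148.1 tilt [ 0.016 -0.047] rel [0.1 0.4] [14.6 15.4] 6.7
[591.21890255  40.57119646 100.72532438] [-3.14101872e+00 -1.21116206e-04  1.67878677e+00] 39.9995094537735
t 21.85 shift [-0.4  0.5 69. ] turn [-0. -0. -0.] f [-0.4 -0.2 -1.7] gap 15.8
```

```bash
python3 -m crank '[[8,-0.4,0.6,25,0,0,0],[8,-0.4,0.6,50,0,0,0],[8,-0.4,0.6,68,0,0,0],[8,-0.4,0.6,68,0,0,0],[8,-0.4,0.6,68,0,0,0]]' 40
python3 -c "
from h import *
delta(591.8,40.3,21,1.679)"
python3 -m crank '[[8,0,0,4,0,0,0],[8,0,0,8,0,0,0],[8,0,0,10,0,0,0],[8,0,0,11,0,0,0],[8,0,0,11,0,0,0]]' 40
```

```text
clock: 22.35
eef_pos: [592.6, 40.2, 33.8]
eef_rot: [3.141, 0.0, 1.679]
wrist_force: [-0.2, -0.7, -1.3]
finger_gap: 15.6
finger_force: 40.0
t 22.35 shift [ 0.2 -0.8 12.8] turn [ 0.001  0.    -0.   ] f [-0.2 -0.7 -1.3] gap 15.6
clock: 22.85
eef_pos: [592.6, 40.3, 21.8]
eef_rot: [-3.142, -0.0, 1.679]
wrist_force: [1.0, 1.8, -1.5]
finger_gap: 15.9
finger_force: 40.0
```

```bash
python3 -m crank '[[8,0,0,2,0,0,0],[8,0,0,4,0,0,0],[8,0,0,6,0,0,0],[8,0,0,8,0,0,0],[8,0,0,8,0,0,0]]' 45
python3 -m crank '[[8,0,0,1,0,0,0],[8,0,0,2,0,0,0],[8,0,0,2,0,0,0]]' 45
```

```text
clock: 23.35
eef_pos: [592.8, 40.3, 14.6]
eef_rot: [3.141, -0.0, 1.679]
wrist_force: [-2.5, 1.9, 6.5]
finger_gap: 15.6
finger_force: 45.0
clock: 23.65
eef_pos: [593.0, 40.3, 13.8]
eef_rot: [3.141, -0.0, 1.679]
wrist_force: [-8.8, 2.6, 19.2]
finger_gap: 15.6
finger_force: 45.0
```

```bash
python3 -m crank '[[8,0,0,-1,0,0,0],[50,0,0,-1,0,0,0],[50,0,0,-1,0,0,0],[50,0,0,-1,0,0,0],[50,0,0,-1,0,0,0],[50,0,0,-30,0,0,0],[50,0,0,-80,0,0,0],[60,-20,-60,-120,0,0,0],[60,-20,-60,-120,0,0,0],[60,-20,-60,-120,0,0,0]]' 40
python3 look.py w12; python3 -c "
from h import *
delta(432,198.6,60,1.161)"
```

```text
clock: 24.65
eef_pos: [534.6, 12.9, 134.2]
eef_rot: [3.138, 0.001, 1.678]
wrist_force: [0.2, 0.1, -1.5]
finger_gap: 56.3
finger_force: 0.0
block@30 px [171.   4.] 180 c [440.2 182.9] size [ 9.6 23.9] long deg 6.7 z 27.7
block@38 px [314.  15.] 837 c [576.5 187.9] size [22.6 43.5] long deg 6.2 z 36.2
block@38 px [310.  81.] 858 c [582.6 130.6] size [27.4 43.7] long deg 6.2 z 36.3
block@38 px [308. 142.] 771 c [589.3  71.3] size [27.1 43.4] long deg 6.2 z 36.2
block@38 px [307. 171.] 685 c [593.   40.8] size [26.5 43. ] long deg 6.2 z 36.2
block@38 px [305. 198.] 632 c [595.9  11.9] size [27.5 42.9] long deg 6.2 z 36.2
pull@54 px [310. 197.] 28 c [594.9  19.2] size [ 1.2 14. ] long deg 7.2 z 53.7
pull@62 px [321.   5.] 180 c [576.6 186.3] size [ 8.2 15.2] long deg 5.3 z 59.7
pull@62 px [317.  76.] 300 c [582.9 130.7] size [15.  15.1] long deg 8.1 z 59.8
pull@62 px [314. 144.] 259 c [589.3  71.2] size [15.1 15.2] long deg 8.4 z 59.8
pull@62 px [313. 176.] 237 c [593.2  40.6] size [14.9 15.5] long deg 5.8 z 59.7
pull@62 px [311. 205.] 218 c [595.7  12.2] size [14.4 15.5] long deg 6.7 z 59.7
base rim px [298. 102.] 2700 c [586.2  97.3] size [ 57.6 219.6] long deg -83.8 z 18.0
base rim px [168. 102.] 492 c [440.2  96.3] size [27.7 28.5] long deg -39.2 z 16.9
[535.21146818  13.39935778 132.91555404]
t 24.7 shift [195.2 -83.   72.7] turn [ 0.002 -0.     0.517] f [ 0.4  0.2 -0.9] gap 56.2
```

```bash
python3 -m crank '[[60,50,-20,0,0,0,0.13],[60,100,-40,0,0,0,0.26],[60,150,-60,20,0,0,0.39],[60,195,-83,40,0,0,0.517],[60,195,-83,72,0,0,0.517],[60,195,-83,72,0,0,0.517],[60,195,-83,72,0,0,0.517],[60,195,-83,72,0,0,0.517],[60,195,-83,72,0,0,0.517]]' 40
python3 look.py w13 | grep @30; python3 -c "
from h import *
print(manip.read_state()['eef_pos']);delta(432,198.6,5.8,1.161)"
```

```text
clock: 25.6
eef_pos: [432.9, 198.2, 60.9]
eef_rot: [3.14, -0.001, 1.161]
wrist_force: [-0.2, 0.2, -0.1]
finger_gap: 56.4
finger_force: 0.0
block@30 px [409. 136.] 161 c [572.6 204. ] size [ 1.7 40.4] long deg 7.9 z 30.0
block@30 px [437. 200.] 287 c [580.2 144.2] size [ 7. 44.] long deg 13.5 z 30.2
block@30 px [249. 206.] 1159 c [431.8 199.3] size [28. 44.] long deg -23.5 z 29.1
block@30 px [471. 254.] 236 c [592.7  85.6] size [ 2.9 32.8] long deg 5.0 z 30.2
[432.64176207 198.19350767  60.81645606]
t 25.65 shift [ 0.1 -0.8 55. ] turn [ 0.001 -0.001 -0.   ] f [ 0.4 -0.7 -0.3] gap 56.1
```

```bash
python3 -m crank '[[60,0.5,-0.6,30,0,0,0],[60,0.5,-0.6,46,0,0,0],[60,0.5,-0.6,54.5,0,0,0],[60,0.5,-0.6,54.5,0,0,0]]' 40
python3 -m crank '[[8,0,0,0,0,0,0],[8,0,0,0,0,0,0],[8,0,0,0,0,0,0],[8,0,0,0,0,0,0],[8,0,0,0,0,0,0],[8,0,0,0,0,0,0],[8,0,0,0,0,0,0]]' 40
python3 -m crank '[[8,0,0,-30,0,0,0],[8,0,0,-60,0,0,0],[8,0,0,-90,0,0,0],[8,0,0,-90,0,0,0],[8,0,0,-90,0,0,0],[8,0,0,-90,0,0,0]]' 40
python3 held.py; python3 -c "
from h import *
delta(578.9,160.0,95,1.679)"
```

```text
clock: 26.05
eef_pos: [431.3, 199.0, 5.1]
eef_rot: [-3.141, 0.001, 1.161]
wrist_force: [0.3, -0.0, 0.6]
finger_gap: 56.0
finger_force: 0.0
clock: 26.75
eef_pos: [431.3, 199.4, 5.4]
eef_rot: [3.141, -0.0, 1.162]
wrist_force: [-0.5, -0.1, 1.2]
finger_gap: 15.6
finger_force: 40.0
clock: 27.35
eef_pos: [430.6, 199.1, 94.1]
eef_rot: [-3.14, 0.001, 1.162]
wrist_force: [-0.2, 0.4, -1.5]
finger_gap: 15.9
finger_force: 40.0
block 738 z 117.8 tilt [-0.044 -0.12 ] rel [4.  8.8] [ 8.7 43.9] 66.8
pull 634 z 141.7 tilt [-0.023 -0.046] rel [0.5 0.4] [15.1 14.6] 66.3
[430.55478927 199.12006149  94.11352116] [-3.14010147e+00  1.43006346e-03  1.16178874e+00] 39.96760010719299
t 27.4 shift [ 23.1 151.7  -1.2] turn [-0.002  0.001 -0.517] f [ 0.2 -0.  -2.2] gap 15.6
```

```bash
python3 -m crank '[[8,6,40,-6,0,0,-0.13],[8,12,80,-6,0,0,-0.26],[8,18,120,-6,0,0,-0.39],[8,22.9,151.9,-6,0,0,-0.517],[8,22.9,151.9,-6,0,0,-0.517],[8,22.9,151.9,-6,0,0,-0.517],[8,22.9,151.9,-6,0,0,-0.517]]' 40
python3 held.py; python3 -c "
from h import *
delta(579.1,159.8,32,1.679)"
```

```text
clock: 28.1
eef_pos: [578.7, 160.2, 100.6]
eef_rot: [-3.14, 0.0, 1.678]
wrist_force: [0.0, -0.2, -1.9]
finger_gap: 15.5
finger_force: 40.0
block 756 z 124.7 tilt [ 0.017 -0.123] rel [-0.7  9.5] [44.1  9.8] 4.4
pull 628 z 148.7 tilt [ 0.012 -0.047] rel [0.2 0.5] [14.6 15.2] 6.1
[578.71949082 160.22957005 100.6117954 ] [-3.14002130e+00  4.90256734e-05  1.67787964e+00] 39.96759116649628
t 28.15 shift [-0.6  0.3 69. ] turn [-0.001  0.    -0.001] f [-0.5 -0.5 -0.5] gap 15.3
```

```bash
python3 -m crank '[[8,-0.5,0.4,25,0,0,0],[8,-0.5,0.4,50,0,0,0],[8,-0.5,0.4,68,0,0,0],[8,-0.5,0.4,68,0,0,0],[8,-0.5,0.4,68,0,0,0]]' 40
python3 -m crank '[[8,0,0,4,0,0,0],[8,0,0,8,0,0,0],[8,0,0,10,0,0,0],[8,0,0,11,0,0,0],[8,0,0,11,0,0,0]]' 40
```

```text
clock: 28.65
eef_pos: [580.1, 159.9, 34.1]
eef_rot: [3.141, -0.0, 1.679]
wrist_force: [0.0, 0.3, -0.1]
finger_gap: 15.4
finger_force: 40.0
clock: 29.15
eef_pos: [580.2, 159.7, 22.3]
eef_rot: [3.142, -0.0, 1.679]
wrist_force: [-0.0, 1.2, -1.9]
finger_gap: 15.6
finger_force: 40.0
```

```bash
python3 -m crank '[[8,-0.2,-0.2,2,0,0,0],[8,-0.2,-0.2,4,0,0,0],[8,-0.2,-0.2,6,0,0,0],[8,-0.2,-0.2,8,0,0,0],[8,-0.2,-0.2,8,0,0,0]]' 45
python3 -m crank '[[8,0,0,1.2,0,0,0],[8,0,0,2.5,0,0,0],[8,0,0,2.5,0,0,0]]' 45
```

```text
clock: 29.65
eef_pos: [580.3, 159.7, 15.1]
eef_rot: [3.141, -0.0, 1.679]
wrist_force: [-2.7, 2.2, 6.3]
finger_gap: 15.8
finger_force: 45.0
clock: 29.95
eef_pos: [580.3, 159.7, 13.3]
eef_rot: [3.14, -0.001, 1.679]
wrist_force: [-6.1, 2.6, 13.7]
finger_gap: 15.7
finger_force: 45.0
```

```bash
python3 -m crank '[[8,0,0,-1,0,0,0],[50,0,0,-1,0,0,0],[50,0,0,-1,0,0,0],[50,0,0,-1,0,0,0],[50,0,0,-1,0,0,0],[50,0,0,-30,0,0,0],[50,0,0,-80,0,0,0],[60,-100,-60,-130,0,0,0],[60,-130,-60,-150,0,0,0],[60,-130,-60,-150,0,0,0]]' 40
python3 look.py w14
python3 - <<'E'
from h import *
a,_=snap('scene','scene9');b=cv2.imread('pics/side0.png')
s,_=snap('side','side9')
A=cv2.resize(a[120:320,190:400,::-1],(630,600),interpolation=cv2.INTER_CUBIC);cv2.imwrite('pics/final.png',A)
E
```

```text
clock: 30.95
eef_pos: [535.8, 30.8, 158.3]
eef_rot: [3.141, 0.0, 1.68]
wrist_force: [1.5, 0.4, -0.2]
finger_gap: 56.3
finger_force: 0.0
block@38 px [298.  44.] 336 c [577.1 184.4] size [27.9 43.6] long deg 6.1 z 39.9
block@38 px [297.  84.] 214 c [578.2 140.9] size [32.6 35.5] long deg 2.1 z 40.1
block@38 px [300. 112.] 133 c [584.8 116.8] size [13.2 44.1] long deg 3.2 z 39.5
block@38 px [303. 146.] 66 c [589.6  76.8] size [ 5.5 42. ] long deg 6.1 z 39.9
block@38 px [300. 198.] 100 c [593.7  19.6] size [ 8.3 41.3] long deg 7.7 z 40.0
pull@54 px [297. 209.] 27 c [590.8   9.5] size [ 6.8 17. ] long deg 55.5 z 54.0
pull@62 px [311.  33.] 289 c [576.7 183.9] size [15.1 15.8] long deg 6.7 z 64.3
pull@62 px [310.  68.] 263 c [581.6 153.9] size [16.1 16.7] long deg 7.0 z 64.2
pull@62 px [308.  99.] 248 c [583.5 125.3] size [15.4 16.2] long deg 6.5 z 64.5
pull@62 px [305. 159.] 208 c [589.7  65.8] size [15.4 16. ] long deg 6.6 z 64.5
pull@62 px [304. 188.] 200 c [593.4  35.1] size [15.4 16. ] long deg 6.3 z 64.4
pull@62 px [303. 214.] 153 c [595.8   7. ] size [14.3 15.6] long deg 6.4 z 64.2
base rim px [288. 113.] 1765 c [586.5  95.3] size [ 57.5 227.1] long deg -83.9 z 22.6
base rim px [173. 120.] 432 c [440.9  91.2] size [28.1 28.4] long deg -18.1 z 21.1
[536.15115171  25.742639   162.14049904]
```

View pics/final.png

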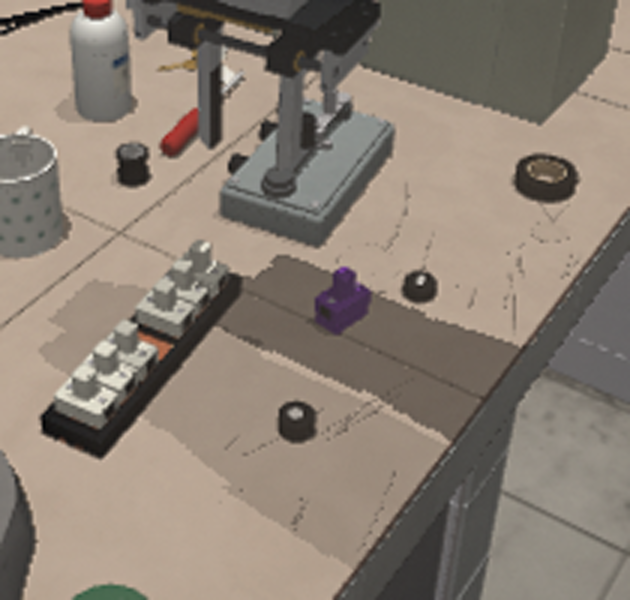

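The final view shows six carriers level in the row, with one gap left at (150,345). No white loose carrier remains, and the purple one at (342,300) is untouched. I'll do one settled check and then hand in.

```bash
python3 -m crank '[[60,0,0,-20,0,0,0],[60,0,0,-20,0,0,0],[60,0,0,-20,0,0,0],[60,0,0,-20,0,0,0],[60,0,0,-20,0,0,0]]' >/dev/null
python3 look.py w15 | grep pull; python3 -c "
from h import *
print(manip.sign_off())"
```

```text
pull@62 px [307.  40.] 260 c [575.7 189.3] size [15.3 15.4] long deg -83.2 z 61.1
pull@62 px [306.  73.] 249 c [580.4 158.9] size [15.2 15.7] long deg 6.5 z 61.1
pull@62 px [304. 102.] 232 c [582.7 130.2] size [15.1 15.9] long deg 6.1 z 61.1
pull@62 px [302. 160.] 200 c [589.   70.9] size [14.4 15.9] long deg 6.3 z 61.1
pull@62 px [301. 187.] 191 c [592.7  40.1] size [15.6 15.8] long deg -83.9 z 61.2
pull@62 px [300. 212.] 179 c [595.   11.7] size [15.  15.1] long deg -82.7 z 61.2
the job is handed in; nothing more can be done
None
```

The job is handed in (no verdict came back): handle and strap holes lined up with the hasp eye to about 1 mm, then both loose carriers (only two were there) pressed home in gaps 0 and 2, level with their neighbours and within about 2 mm of centre.

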